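Make up two furniture-foot kits

TASK

Make up the two furniture-foot kits: the large turned foot and the steel bolt go in the tray with the wide dish; the small turned foot and the small flat wooden block go in the tray with the narrow dish. Stand each foot upright, seated right down in its dish, and lay its companion flat on the board in the middle of that tray's nest, lengthways from one end stop to the other, not resting on the stops. Leave the bigger oak block where it is.

Things in the scene. Friction and masses are not known exactly. Their poses are not given: they have to be found in the camera images.
- tray_wide: fixed kit tray, plywood board 120x210x10 mm (x, y, z); origin: centre of its underside. At (0, +55) mm a cone-sided round dish, WIDE: inner floor z 13 mm, 34 mm across, mouth 66 mm across at z 29 mm. At (0, -50) mm the centre of the nest: floor = board top, z 10 mm; between two end stops (wood strips along y, 60 mm long, tops at z 22 mm) with inner faces at x -46 and +46 mm; sides open. Same nest in both trays
- tray_narrow: fixed kit tray, plywood board 120x210x10 mm (x, y, z); origin: centre of its underside. At (0, +55) mm a cone-sided round dish, NARROW: inner floor z 13 mm, 28 mm across, mouth 51 mm across at z 24.5 mm. At (0, -50) mm the centre of the nest: floor = board top, z 10 mm; between two end stops (wood strips along y, 60 mm long, tops at z 22 mm) with inner faces at x -46 and +46 mm; sides open. Same nest in both trays
- large_foot: large turned foot of pale wood, 78 mm high, standing upright, 0.11 kg. Origin at the centre of its underside, z up along its axis. The convex base is flat over 26 mm and swells to 60 mm diameter at 18 to 22 mm height; above 30 mm it is a plain round neck 36 mm in diameter, to grip from above from any side; a steel disc on top
- small_foot: small turned foot of pale wood, 56 mm high, standing upright, 0.05 kg. Origin at the centre of its underside, z up along its axis. The convex base is flat over 20 mm and swells to 44 mm diameter at 14 to 18 mm height; above 26 mm it is a plain round neck 27 mm in diameter, to grip from above from any side; a steel disc on top
- bolt: grey steel hexagon bolt with its nut, lying, 0.14 kg. 75 mm long along its y, 27 mm wide across x, 24 mm high. Origin at the centre of its underside
- small_block: small flat grey-brown wooden block, 40 mm wide along its x, 70 mm long along its y, 22 mm high along z, 0.04 kg. Origin at the centre of its underside
- oak_block: bigger oak block, 45 x 90 x 45 mm (x, y, z), part of the stock but of neither kit: stays where it is. Origin at the centre of its underside
There are look-alikes about, which are no part of the job. What is shaped like the small_foot but black or orange is not meant.

How it is judged:
By the outcome, as a careful person would: the job done as asked, in the order asked, and still so for the second after the job is handed in, with the robot touching nothing.
It also fails if it takes over 93 s, if anything falls off the work surface, if the arm or the gripper's body presses on something with over 40 N, if the wrist force passes 120 N, or if a joint passes its speed limit or range.

ROBOT

A 6-joint arm with a two-finger parallel gripper is mounted at the origin on a cart in front of the work surface, level with it; the furniture and walls round the work are solid. World frame = base frame: x ahead of the robot, y to its left, z up, the work surface at z = 0. Lengths are in m, angles in rad, forces in N, time in s.
With the tool pointing down it reaches from about 0.3 to 0.775 m from the base axis. Payload 14.6 kg.
Tool frame: the origin (TCP) lies on the centre line of the jaws, within the pads' length; the fingertips stand 17 mm ahead of it and the grasp point (between the pads) lies 2 mm behind it; z points along the fingers, y is the line along which they close (so a half turn about z gives the same grasp; the last joint's range is limited). The gripper opens to 94 mm and grips with 3 to 60 N. Pads are 16 mm wide; open, the fingers measure 119 mm over their backs; the gripper's body (75 mm by 177 mm) begins 78 mm behind the grasp point.
Start: joints at [-1.366, 0.3, 1.521, -0, 1.321, -0.067], TCP at [0.148, -0.53, 0.188] pointing down, gripper open.
Joint ranges: [-3.03, 3.03], [-0.79, 2.21], [0.23, 2.52], [-1.04, 4.18], [0, 3.07], [-2.55, 2.55]. Speed limits (rad/s): [2.22, 2.22, 2.57, 3.14, 3.14, 3.14].

INTERFACE

Orientations are given as a unit quaternion [x, y, z, w].
In Python, from station import sensors, vision, workorder, regions_of gives the robot as it stands.
- The arm moves only by the tool apply_moves, never from a script. Its argument "increments" is a list of rows, each a list of 7 numbers: the shift along the world's x, y, z in m, then the turn, a rotation vector about the world's x, y, z in degrees, then the closure, from 0 (fully open) to 1 (shut). In form: [[dx, dy, dz, rx, ry, rz, jaw], ...]. A call has 1 to 10 rows; each row shifts and turns the commanded pose from where the row before left it; what a row does not reach is not made up. A row lasts 1/8 s, in which the tool goes at most 62.5 mm and 10.7 degrees, less where a joint would pass 70% of its speed; a pose out of reach is approached as far as the arm can. A call with a gripper value outside its range is refused whole. The fingers move at their own pace and stop on an object; "squeeze" is the grip in N (left out, the last holds). Time passes only in rows, so rows that do not move let the fingers close. It gives the time, the measured TCP pose, the force, the opening and the grip force at its end, in the units of the state.
- sensors.observe(): the state, without advancing time (a new reading comes with each control period).
- vision.capture(name): name is "scene" or "top" or "wrist"; returns a dict with "image" (400x640x3 uint8, blue, green, red), "z_map" (400x640 float32, m along the optical axis (not along the pixel's ray), 0 where there is no reading), "fx", "fy", "cx", "cy" (pixels), "R" (3x3) and "t" (3): a world point X has camera coordinates R X + t; the wrist camera has in their place "hand_eye" (4x4, takes a point from camera to tool coordinates, whose origin is the TCP and whose axes are the flange's). Camera axes: x right, y down, z forward; pixel columns grow to the right and rows downward; lengths in m; the calibration is good to about 2 mm. A picture is of the moment at which its call begins: read the wrist's pose just before it.
- workorder.job_done(): hands the job in; it is judged then, once.
Trained networks look in the newest picture that a camera, given by its name, has taken for a name from the list of things; names that differ only in an ending like _2 or _b are one class to them, and where a whole thing is asked for, a point or a joint stands for the part that bears it (a point fixed in the world has none). Each returns a list of dicts, best first, with "p" (0 to 1); they miss things now and then, are a little off and sometimes report something else, mostly with a low value. They report only what shows in the picture. A call takes as long as a camera call. They do not tell look-alikes from the thing itself.
- regions_of(name, camera): "mask" (400x640 bool, what is visible of it) and "box" ([left, top, width, height] in pixels, round what is visible of it).
The state is a dict: "time": time; "qpos": joint angles; "qvel": joint speeds; "effort": joint torques, N m; "tcp_pos": TCP position; "eef_rot": TCP orientation; "contact_force": force on the tool from outside, world axes, zero at the start; "wrist_torque": the same for the moment, N m; "opening": finger opening in m; "finger_force": force on a finger pad.
Only numpy, scipy, OpenCV 4.12 (cv2) and the standard library are available. Lean on these libraries where they do the work, as an engineer would, in place of code of your own. Each camera call takes 0.05 s, during which the arm holds its last target. There are 200 camera calls.

## Working session

There is one attempt and no reset: what is moved stays moved. The work goes in short steps, Python scripts to look and compute and a tool call to move; the robot and the scene stay as the last step left them, time stands still between calls to the robot, and variables do not carry over. Pictures are saved under pics/ and viewed, at most 14 in all, crops included, and the job is handed in when it is done.

Besides the shell and the picture viewer there is one more tool, called as name(argument=value, ...) on one line, values as JSON. apply_moves: Moves the arm, as the interface text tells. Its arguments: {"type":"object","properties":{"increments":{"type":"array","items":{"type":"array","items":{"type":"number"}}},"squeeze":{"type":"number"}},"required":["increments"]}

```bash
ls; mkdir -p pics; cat > h.py <<'E'
import numpy as np, cv2
from station import sensors, vision, workorder, regions_of
from scipy.spatial.transform import Rotation as Rn
def cap(n):
    s=sensors.observe(); c=vision.capture(n)
    if 'hand_eye' in c:
        H=np.array(c['hand_eye']); T=np.eye(4); T[:3,:3]=Rn.from_quat(s['eef_rot']).as_matrix(); T[:3,3]=s['tcp_pos']
        M=T@H
    else:
        M=np.eye(4); R=np.array(c['R']); M[:3,:3]=R.T; M[:3,3]=-R.T@np.array(c['t'])
    c['M']=M; return c
def pts(c,mask=None):
    z=c['z_map']; v,u=np.mgrid[0:400,0:640]
    P=np.stack([(u-c['cx'])/c['fx']*z,(v-c['cy'])/c['fy']*z,z],-1)
    W=P@c['M'][:3,:3].T+c['M'][:3,3]
    W[z<=0]=np.nan
    if mask is None: return W
    W=W[mask]; return W[~np.isnan(W[:,0])]
E
python3 - <<'E'
from h import *
for n in ['scene','top']:
    c=cap(n); cv2.imwrite(f'pics/{n}0.png',c['image'])
    print(n,c['M'][:3,3],(c['z_map']>0).mean())
    for k in ['tray_wide','tray_narrow','large_foot','small_foot','bolt','small_block','oak_block']:
        for r in regions_of(k,n):
            if r['p']<0.2: continue
            p=pts(c,r['mask']); 
            if len(p)<5: print(k,r['p'],r['box'],'nodepth');continue
            print(k,round(r['p'],2),r['box'],len(p),p.mean(0).round(3),np.percentile(p,[2,98],axis=0).round(3).tolist())
print(sensors.observe())
E
```

```text
pics
scene [1.24597373 0.01963513 1.04882046] 0.9959765625
tray_narrow 0.91 [169.7, 224.5, 98.7, 56.9] 4140 [ 0.64  -0.172  0.012] [[0.574, -0.273, 0.004], [0.703, -0.072, 0.025]]
large_foot 0.88 [366.6, 162.6, 24.5, 29.8] 481 [0.466 0.227 0.048] [[0.442, 0.204, 0.017], [0.484, 0.255, 0.081]]
small_foot 0.8 [215.7, 177.4, 12.1, 20.8] 266 [ 0.469 -0.174  0.035] [[0.453, -0.195, 0.0], [0.482, -0.157, 0.06]]
small_foot 0.67 [277.6, 159.9, 19.7, 20.0] 233 [ 0.414 -0.003  0.034] [[0.397, -0.022, 0.013], [0.426, 0.017, 0.059]]
small_foot 0.64 [171.1, 186.2, 17.1, 22.1] 285 [ 0.486 -0.273  0.035] [[0.45, -0.294, 0.002], [0.5, -0.256, 0.06]]
bolt 0.73 [245.6, 189.2, 28.8, 10.9] 227 [ 0.478 -0.081  0.017] [[0.456, -0.113, -0.0], [0.489, -0.042, 0.027]]
small_block 0.93 [314.5, 173.7, 26.5, 21.0] 501 [0.46  0.097 0.018] [[0.425, 0.062, -0.001], [0.483, 0.133, 0.026]]
oak_block 0.61 [415.2, 174.2, 37.0, 28.2] 922 [0.497 0.36  0.035] [[0.465, 0.316, 0.002], [0.516, 0.407, 0.049]]
top [0.26419559 0.05905833 1.23691169] 0.9959765625
tray_wide 0.97 [255.8, 140.9, 79.3, 49.0] 3646 [0.641 0.152 0.013
[... 1069 characters left out ...]
, 0.05]]
{'time': 0.8, 'qpos': array([-1.36560234e+00,  2.99887255e-01,  1.52099147e+00,  8.74521638e-06,
        1.32069445e+00, -6.65796547e-02]), 'qvel': array([-0.00141348,  0.00063041, -0.00199344,  0.00190321, -0.00088394,
        0.00025784]), 'effort': array([ 2.92918512e-04, -5.31627166e+01, -3.52906322e+01,  7.09360046e-02,
        2.13218591e-02, -1.21781906e-05]), 'tcp_pos': array([ 0.14765171, -0.52980615,  0.18835619]), 'eef_rot': array([9.90781730e-01, 1.35467939e-01, 4.90104933e-06, 9.42515975e-06]), 'contact_force': array([-0.1212489 , -0.38663344, -0.31375397]), 'wrist_torque': array([0.00196075, 0.03757192, 0.03200283]), 'finger_force': 0.0, 'opening': 0.09386321613212638}
```

View images.

```bash
python3 - <<'E'
import cv2
a=cv2.imread('pics/scene0.png')[140:300,140:480]; cv2.imwrite('pics/s1.png',cv2.resize(a,(800,376),interpolation=cv2.INTER_CUBIC))
a=cv2.imread('pics/top0.png')[120:280,170:490]; cv2.imwrite('pics/t1.png',cv2.resize(a,(800,400),interpolation=cv2.INTER_CUBIC))
E
```

```text
(no output)
```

View pics/s1.png

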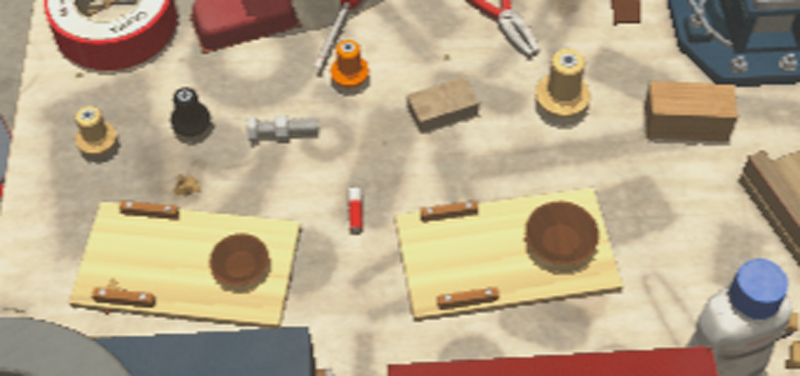

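View pics/t1.png

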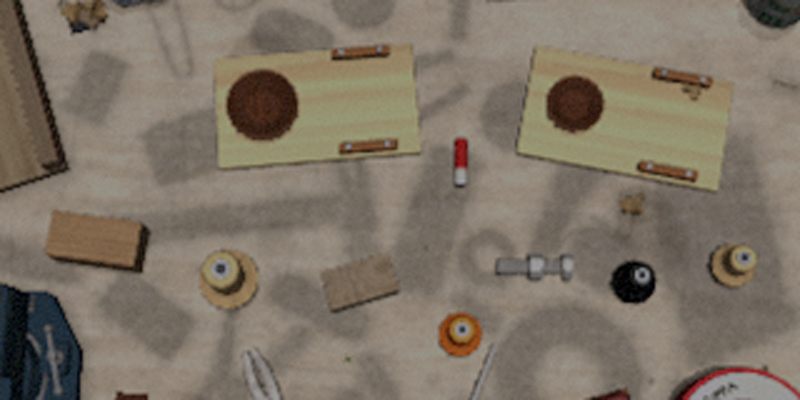

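```bash
python3 - <<'E'
from h import *
c=cap('top'); d=cap('scene'); w=cap('wrist'); print(np.round(w['hand_eye'],3),w['fx'],w['fy'],w['cx'],w['cy'])
P=np.concatenate([pts(c).reshape(-1,3),pts(d).reshape(-1,3)]); P=P[~np.isnan(P[:,0])]
# coarse max-height map, mm, 40mm cells
xs=np.arange(.30,.86,.04); ys=np.arange(.48,-.48,-.04)
print('      '+' '.join(f'{y*100:4.0f}' for y in ys))
for x in xs[::-1]:
    r=[]
    for y in ys:
        m=(abs(P[:,0]-x)<.02)&(abs(P[:,1]-y)<.02); r.append(f'{np.percentile(P[m,2],97)*1000:4.0f}' if m.sum()>4 else '   .')
    print(f'{x:.2f} ',' '.join(r))
np.savez('d.npz',P=P)
E
```

```text
[[ 0.    -0.97  -0.241  0.071]
 [ 1.    -0.     0.     0.   ]
 [-0.    -0.241  0.97  -0.197]
 [ 0.     0.     0.     1.   ]] 297.45070013562446 297.45070013562446 320.2244800912003 196.74548603811843
        48   44   40   36   32   28   24   20   16   12    8    4    0   -4   -8  -12  -16  -20  -24  -28  -32  -36  -40  -44
0.86    26   26   25    4    5  142  143  143  143  143  143  142    5  218  218  218  262  263  263  263  264  263    .    .
0.82    49   26   25  137  160  139  139  140  139  140  140  140    4  217  217  218  218  261  262  262  261    .    .    .
0.78    51   16   21  177  177  115    5    4    4    5    4    4    4  135  138  139  139   32   13   59  190  192    .    .
0.74    52   31   21  136  123    5    4    4    4    4    4    4    4    5    4    5    5    5    5    5  191  192    .    .
0.70    52   50    5    5    4    5   13   14   14   25   23   13    5    4   14   14   14   23   21    5    5    4    .    .
0.66    49   51    5    4    4    4   31   30   30   14   15   13    4    5   25   27   25   23   25   14    5    5    .    .
0.62    23   52   
[... 415 characters left out ...]
   22    4    5   16   24   21   18    4   24   59    4    4    .    .
0.46    13   14   48   48   48    5   82   78    5   26   26    5    5   21   26   25   59   57   21   58    5    5    .    .
0.42   132  132  105    4    5    4   31   23    4   25   18    6   59    5    4    4    5    5    4    5    4    4    .    .
0.38   132  131  104   15    5    4    4   15    4    4    4    5   56   20    5    5    4    5   51   52   49    5    .    .
0.34   160  160  159   16    8    4    4   18   16    4    4    4   21    6   32   33   33   51   53   52   53    5    .    .
0.30   160  159  159   13    8    4    4   16   16   15    4   11   31    4   34   34   34   52   52   26   53   48    .    .
```

apply_moves(increments=[[0.035, 0.038, 0.004, 0, 0, -1.56, 0], [0.035, 0.038, 0.004, 0, 0, -1.56, 0], [0.035, 0.038, 0.004, 0, 0, -1.56, 0], [0.035, 0.038, 0.004, 0, 0, -1.56, 0], [0.035, 0.038, 0.004, 0, 0, -1.56, 0], [0.035, 0.038, 0.004, 0, 0, -1.56, 0], [0.035, 0.038, 0.004, 0, 0, -1.56, 0], [0.035, 0.038, 0.004, 0, 0, -1.56, 0], [0.035, 0.038, 0.004, 0, 0, -1.56, 0], [0.035, 0.038, 0.004, 0, 0, -1.56, 0]], squeeze=25)

```text
time: 2.2
tcp_pos: [0.4987, -0.1484, 0.2286]
eef_rot: [1.0, -0.001, 0.0, 0.0]
contact_force: [0.2, 0.1, 1.1]
opening: 0.0938
finger_force: 0.0
```

apply_moves(increments=[[0, 0, 0, 0, 0, 0, 0]])

```text
time: 2.33
tcp_pos: [0.499, -0.1476, 0.2283]
eef_rot: [1.0, 0.001, 0.0, -0.0]
contact_force: [-0.3, 0.1, -0.4]
opening: 0.0943
finger_force: 0.0
```

```bash
cat > look.py <<'E'
from h import *
import sys,pickle
tag=sys.argv[1]; c=cap('wrist'); cv2.imwrite(f'pics/w{tag}.png',c['image'])
out=[]
for k in sys.argv[2:]:
    for r in regions_of(k,'wrist'):
        if r['p']<0.3: continue
        p=pts(c,r['mask'])
        if len(p)<20: continue
        top=np.percentile(p[:,2],90); q=p[p[:,2]>top-.008]
        (cx,cy),(a,b),th=cv2.minAreaRect((q[:,:2]*1000).astype(np.float32))
        col=c['image'][r['mask']].mean(0).round()
        print(k,round(r['p'],2),np.round(r['box']),'top z %.4f'%top,'rect',np.round([cx,cy,a,b,th],1),'bgr',col)
        out.append((k,r))
pickle.dump((c,out),open(f'w{tag}.pkl','wb'))
s=sensors.observe(); print(s['time'],s['tcp_pos'].round(4),s['eef_rot'].round(3))
E
python3 look.py B tray_narrow small_foot bolt small_block large_foot
```

```text
tray_narrow 0.81 [254.   5. 171. 126.] top z 0.0211 rect [ 637.1 -176.3  184.   112.5   78.6] bgr [142. 186. 203.]
small_foot 0.85 [395. 174.  35.  30.] top z 0.0571 rect [ 483.2 -273.1   26.    25.6    2.8] bgr [116. 155. 177.]
small_foot 0.77 [198. 220.  26.  26.] top z 0.0562 rect [460.3 -39.7   4.7 141.4  44.1] bgr [ 44. 108. 179.]
small_foot 0.59 [323. 186.  32.  34.] top z 0.0571 rect [ 464.  -174.1   26.    24.8    1.2] bgr [54. 55. 57.]
bolt 0.44 [  0.   4. 183. 115.] top z 0.0230 rect [643.3 156.1 111.9 172.6   5.9] bgr [128. 169. 189.]
small_block 0.81 [115. 184.  64.  40.] top z 0.0233 rect [457.8  99.7  40.1  71.5  18. ] bgr [123. 149. 169.]
large_foot 0.65 [  1. 184.  73.  48.] top z 0.0786 rect [458.5 228.2  32.   33.8  76.9] bgr [ 98. 135. 157.]
2.625 [ 0.4971 -0.1507  0.2284] [ 1.    -0.001  0.     0.   ]
```

View pics/wB.png

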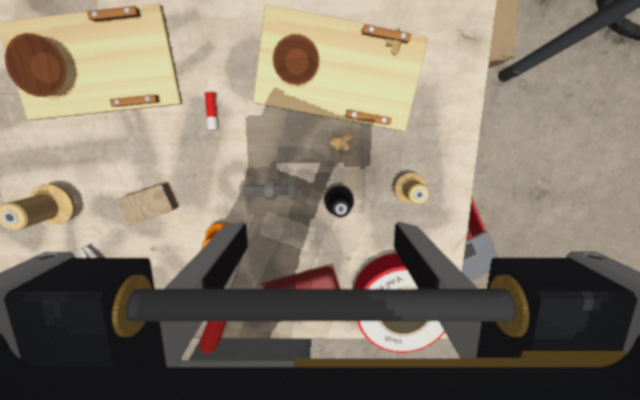

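apply_moves(increments=[[0.05, -0.01, -0.03, 0, 0, 0, 0], [0.05, -0.01, -0.03, 0, 0, 0, 0], [0, 0, 0, 0, 0, 0, 0]])

```text
time: 3.0
tcp_pos: [0.5975, -0.1704, 0.1629]
eef_rot: [1.0, -0.001, -0.004, -0.001]
contact_force: [-0.6, 0.2, -0.1]
opening: 0.0943
finger_force: 0.0
```

```bash
python3 look.py N tray_narrow small_foot; python3 - <<'E'
import cv2; a=cv2.imread('pics/wN.png')[0:250,170:520]; cv2.imwrite('pics/wN2.png',cv2.resize(a,(800,571),interpolation=cv2.INTER_CUBIC))
E
```

```text
tray_narrow 0.74 [227.  83. 193. 130.] top z 0.0212 rect [ 637.7 -168.6  163.9  112.1   79.9] bgr [106. 143. 166.]
small_foot 0.94 [309. 272.  32.  18.] top z 0.0333 rect [ 473.5 -174.7   27.6   11.7   89.5] bgr [26. 27. 28.]
small_foot 0.68 [386. 259.  28.  30.] top z 0.0555 rect [ 489.9 -267.1   10.2   17.4   18.6] bgr [ 91. 130. 154.]
small_foot 0.49 [184. 322.  26.  29.] top z 0.0511 rect [496.7 -65.8   2.5 219.   59.5] bgr [ 28.  72. 129.]
3.15 [ 0.5972 -0.1703  0.1696] [ 1.    -0.001  0.001  0.   ]
```

View pics/wN2.png

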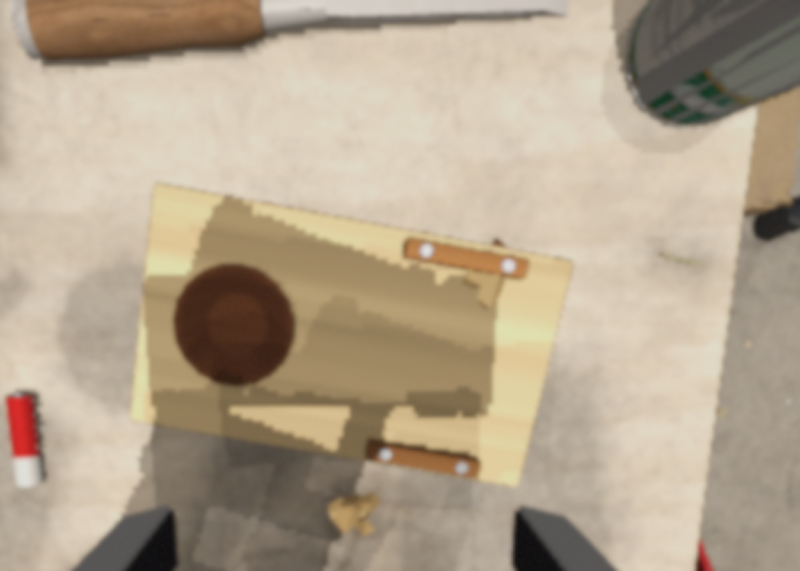

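apply_moves(increments=[[0, 0.05, 0, 0, 0, 0, 0], [0, 0.054, 0, 0, 0, 0, 0], [0, 0.054, 0, 0, 0, 0, 0], [0, 0.054, 0, 0, 0, 0, 0], [0, 0.054, 0, 0, 0, 0, 0], [0, 0.054, 0, 0, 0, 0, 0], [0, 0, 0, 0, 0, 0, 0]])

```text
time: 4.03
tcp_pos: [0.597, 0.153, 0.1708]
eef_rot: [1.0, 0.002, 0.002, -0.0]
contact_force: [-0.5, -0.2, -0.6]
opening: 0.094
finger_force: 0.0
```

```bash
python3 look.py W tray_wide large_foot small_block; python3 - <<'E'
import cv2; a=cv2.imread('pics/wW.png')[0:250,140:490]; cv2.imwrite('pics/wW2.png',cv2.resize(a,(800,571),interpolation=cv2.INTER_CUBIC))
E
```

```text
tray_wide 0.84 [225.  83. 191. 116.] top z 0.0231 rect [643.6 156.5 111.9 172.    5.9] bgr [105. 142. 164.]
large_foot 0.68 [235. 267.  47.  65.] top z 0.0786 rect [531.1 193.7  28.5 197.4  65.1] bgr [110. 151. 176.]
small_block 0.68 [331. 266.  56.  23.] top z 0.0230 rect [466.1 102.5  25.1  69.4  17. ] bgr [63. 77. 90.]
4.225 [0.5977 0.1489 0.1696] [ 1.    -0.001  0.001 -0.   ]
```

View pics/wW2.png

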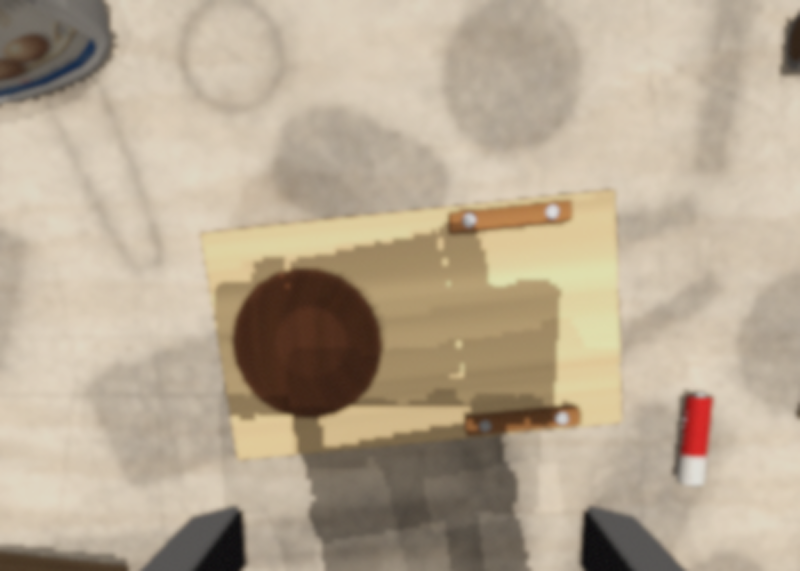

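```bash
cat > tray.py <<'E'
from h import *
import pickle
def ray(c,uv,z):
    uv=np.asarray(uv,float); d=np.stack([(uv[:,0]-c['cx'])/c['fx'],(uv[:,1]-c['cy'])/c['fy'],np.ones(len(uv))],-1)@c['M'][:3,:3].T
    o=c['M'][:3,3]; return o+d*((z-o[2])/d[:,2])[:,None]
if __name__=='__main__':
  for tag,k in [('N','tray_narrow'),('B','tray_narrow'),('W','tray_wide'),('B','tray_wide')]:
    c,out=pickle.load(open(f'w{tag}.pkl','rb')); W=pts(c)
    if tag=='B' and k=='tray_wide': 
        m=np.zeros((400,640),bool); m[0:125,2:190]=1
    else: m=[r for n,r in out if n==k][0]['mask']
    m=cv2.dilate(m.astype(np.uint8),np.ones((5,5)))>0
    hsv=cv2.cvtColor(c['image'],cv2.COLOR_BGR2HSV); 
    flat=m&(W[...,2]>.006)&(W[...,2]<.013); print(tag,k,'board z',np.nanmedian(W[flat][:,2]).round(4))
    # brown parts
    br=m&((hsv[...,1]>140)&(hsv[...,0]<17))
    n,l,st,ce=cv2.connectedComponentsWithStats(br.astype(np.uint8))
    S=[]
    for i in range(1,n):
        if st[i,4]<60: continue
        cnt=max(cv2.findContours((l==i).astype(np.uint8),cv2.RETR_EXTERNAL,cv2.CHAIN_APPROX_NONE)[0],key=len)[:,0]
        z=np.nanpercentile(W[l==i][:,2],90)
        zr={'tray_wide':.029,'tray_narrow':.0245}[k] if st[i,4]>800 else .022
        w=ray(c,cnt,zr)[:,:2]*1000
        if st[i,4]>800:
            e=cv2.fitEllipse(w.astype(np.float32)); print(' dish',np.round(e[0],1),np.round(e[1],1),'z90 %.4f'%z); D=np.array(e[0])
            fl=np.linalg.norm(W[...,:2]*1000-D,axis=-1)<9; print('  floor z',np.nanmedian(W[fl][:,2]).round(4))
        else:
            r=cv2.minAreaRect(w.astype(np.float32)); print(' stop',np.round(r[0],1),np.round(r[1],1),round(r[2],1),'z90 %.4f'%z); S.append(r[0])
    bd=cv2.morphologyEx(m.astype(np.uint8),cv2.MORPH_CLOSE,np.ones((3,3)))
    mk=(m&(W[...,2]>.0065)).astype(np.uint8)
    cnt=max(cv2.findContours(mk,cv2.RETR_EXTERNAL,cv2.CHAIN_APPROX_NONE)[0],key=len)[:,0]
    r=cv2.minAreaRect((ray(c,cnt,.010)[:,:2]*1000).astype(np.float32)); print(' board',np.round(r[0],1),np.round(r[1],1),round(r[2],1))
    if len(S)==2:
        nst=np.mean(S,0); v=D-nst; yaw=np.degrees(np.arctan2(-v[0],v[1])); print(' nest',nst.round(1),'dist',np.linalg.norm(v).round(1),'yaw',yaw.round(2),'stop gap',np.linalg.norm(np.subtract(*S)).round(1))
E
python3 tray.py
python3 - <<'E'
from tray import *
c,out=pickle.load(open('wN.pkl','rb')); W=pts(c)
for u0,v0,n in [(382,126,'shav'),(330,225,'shav_table'),(389,107,'brown')]:
    p=W[v0-8:v0+9,u0-10:u0+11].reshape(-1,3); print(n,W[v0,u0].round(4),np.percentile(p[:,2],[5,50,80,95,100]).round(4))
print((W[112:142:2,370:400:2,2]*1000).round(0).astype(int))
E
```

```text
N tray_narrow board z 0.0105
 stop [ 678.1 -228.4] [31.3  7.6] 80.9 z90 0.0235
 dish [ 646.9 -116.5] [54.8 55.2] z90 0.0246
  floor z 0.0135
 stop [ 578.5 -216.1] [45.2  9. ] 80.2 z90 0.0233
 board [ 637.5 -170.9] [209.1 119.4] 79.8
 nest [ 628.3 -222.3] dist 107.3 yaw -9.95 stop gap 100.3
B tray_narrow board z 0.0106
 stop [ 677.1 -227.8] [57.4  9.1] 80.0 z90 0.0234
 dish [ 646.8 -116.6] [53.6 54.7] z90 0.0244
  floor z 0.0136
 stop [ 577.6 -210.5] [29.5  7. ] 80.6 z90 0.0234
 board [ 637.2 -170.9] [209.2 119.6] 79.8
 nest [ 627.3 -219.1] dist 104.4 yaw -10.74 stop gap 101.0
W tray_wide board z 0.0105
 stop [699.1 106.4] [ 7.7 33.3] 6.2 z90 0.0236
 dish [638.3 205.6] [69.6 69.7] z90 0.0288
  floor z 0.3024
 stop [598.7 102.5] [ 8.9 45.5] 5.8 z90 0.0234
 board [644.2 150.4] [119.5 209. ] 5.9
 nest [648.9 104.4] dist 101.7 yaw 5.98 stop gap 100.5
B tray_wide board z 0.0105
 stop [697.9 103.7] [ 9.5 60.5] 5.9 z90 0.0233
 dish [638.4 204.7] [69.3 70.9] z90 0.0288
  floor z 0.0135
 stop [597.4  96.7] [ 7.3 31.6] 5.5 z90 0.0236
 board [644.  151.7] [120.7 217.4] 5.9
 nest [647.7 100.2] di
[... 4469 characters left out ...]
        11                   10                   10
                    10                   10                   11
                    10                    9                   10
                    10                   11                   10
                    10                   11                   11]
 [                  11                   11                   11
                    10                    9                   10
                    11                   11                   11
                    11                   11                    9
                     9                   10                   11]]<stdin>:5: RuntimeWarning: invalid value encountered in cast
```

apply_moves(increments=[[-0.05, 0.01, 0, 0, 0, 0, 0], [-0.05, 0.01, 0, 0, 0, 0, 0], [-0.05, 0, 0, 0, 0, 0, 0], [-0.03, 0, 0, 0, 0, 0, 0], [0, 0, 0, 0, 0, 0, 0]])

```text
time: 4.85
tcp_pos: [0.4168, 0.1694, 0.1693]
eef_rot: [1.0, -0.001, 0.001, -0.0]
contact_force: [0.4, 0.2, 1.0]
opening: 0.0943
finger_force: 0.0
```

```bash
python3 look.py L large_foot small_block bolt; python3 - <<'E'
from tray import *
c,out=pickle.load(open('wN.pkl','rb')); W=pts(c)
p=W[100:150,365:405].reshape(-1,3); p=p[~np.isnan(p[:,0])]*1000
yw=np.radians(-10.2); d=p[:,:2]-[628.5,-220.1]; x=d[:,0]*np.cos(yw)+d[:,1]*np.sin(yw); y=-d[:,0]*np.sin(yw)+d[:,1]*np.cos(yw)
m=(p[:,2]>13.5)&(x<45)&(x>0)&(y>-35)
print('shaving x',np.percentile(x[m],[0,3,20,50,97]).round(1),'y',np.percentile(y[m],[0,3,50,97,100]).round(1),m.sum())
m2=m&(x<39); print('inner', np.c_[x,y,p[:,2]][m2].round(0).astype(int)[::2].tolist())
# feet: fit circle to neck/top points
for tag,k in [('L','large_foot'),('B','large_foot'),('B','small_foot')]:
    c,out=pickle.load(open(f'w{tag}.pkl','rb')); r=[r for n,r in out if n==k][0]
    q=pts(c,r['mask'])*1000; zt=78 if k[0]=='l' else 56
    t=q[(q[:,2]>zt-3)&(q[:,2]<zt+3)]; (cc,rad)=cv2.minEnclosingCircle(t[:,:2].astype(np.float32)); print(tag,k,'top',t.mean(0).round(1),cc,rad)
    lo,hi=(16,24) if k[0]=='l' else (13,19)
    b=q[(q[:,2]>lo)&(q[:,2]<hi)]
    from scipy.optimize import least_squares
    R=30 if k[0]=='l' else 22
    f=least_squares(lambda s:np.hypot(b[:,0]-s[0],b[:,1]-s[1])-R,t.mean(0)[:2],loss='soft_l1'); print('  belly',f.x.round(1),len(b))
    n=q[(q[:,2]>(34 if k[0]=='l' else 30))&(q[:,2]<zt-6)]; R=18 if k[0]=='l' else 13.5
    f=least_squares(lambda s:np.hypot(n[:,0]-s[0],n[:,1]-s[1])-R,t.mean(0)[:2],loss='soft_l1'); print('  neck',f.x.round(1),len(n))
E
```

```text
large_foot 0.6 [239. 124.  53.  54.] top z 0.0792 rect [458.4 230.6  35.4  34.1  40.3] bgr [ 90. 124. 147.]
small_block 0.84 [349. 124.  65.  52.] top z 0.0235 rect [458.  100.1  39.7  70.   18.1] bgr [102. 125. 143.]
bolt 0.69 [495. 118.  78.  22.] top z 0.0244 rect [478.3 -74.7  75.6  23.6  90. ] bgr [149. 155. 161.]
5.05 [0.4184 0.1697 0.1685] [ 1.    -0.001  0.    -0.   ]
shaving x [30.3 31.9 35.5 40.2 44.7] y [-21.1 -19.9 -13.9  -3.4  -2.5] 142
inner [[38, -11, 14], [39, -13, 14], [39, -15, 18], [37, -12, 15], [38, -14, 16], [38, -16, 17], [38, -19, 16], [36, -13, 14], [37, -14, 17], [37, -17, 16], [37, -19, 15], [35, -10, 15], [35, -14, 15], [36, -16, 16], [36, -18, 17], [34, -11, 14], [34, -13, 14], [34, -15, 15], [35, -17, 16], [35, -20, 15], [33, -14, 15], [34, -16, 16], [34, -19, 15], [32, -15, 14], [32, -17, 16], [33, -19, 14], [31, -17, 15], [30, -17, 16]]
L large_foot top [458.4 230.5  78.4] (457.8996276855469, 230.9020538330078) 17.820186614990234
  belly [457.4 232.7] 205
  neck [457.7 231.4] 179
B large_foot top [459.  227.6  78.2] (458.4870300292969, 230.00796508789062) 17.72504997253418
  belly [457.8 232.3] 268
  neck [457.9 231.3] 747
B small_foot top [ 483.5 -272.7   56.3] (483.2655029296875, -273.5) 13.24728012084961
  belly [ 482.5 -274.6] 53
  neck [ 482.6 -274.1] 103
```

View pics/wL.png

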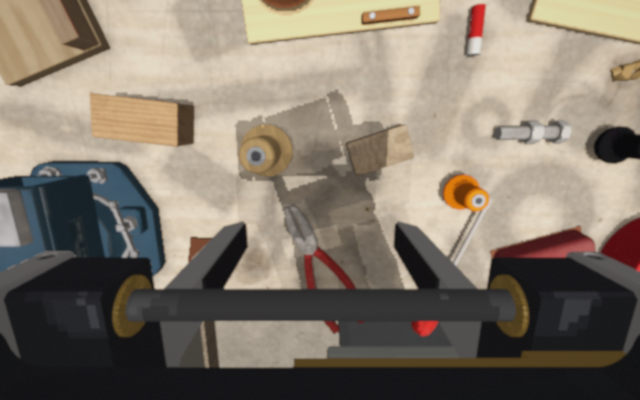

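apply_moves(increments=[[0.02, 0.031, 0, 0, 0, 0, 0], [0.02, 0.03, 0, 0, 0, 0, 0], [0, 0, -0.04, 0, 0, 0, 0], [0, 0, -0.04, 0, 0, 0, 0], [0, 0, -0.03, 0, 0, 0, 0], [0, 0, 0, 0, 0, 0, 0], [0, 0, 0, 0, 0, 0, 1], [0, 0, 0, 0, 0, 0, 1], [0, 0, 0, 0, 0, 0, 1], [0, 0, 0, 0, 0, 0, 1]], squeeze=25)

```text
time: 6.3
tcp_pos: [0.4578, 0.2313, 0.0588]
eef_rot: [1.0, -0.0, 0.0, -0.0]
contact_force: [-0.2, -0.7, -0.0]
opening: 0.0575
finger_force: 0.0
```

apply_moves(increments=[[0, 0, 0, 0, 0, 0, 1], [0, 0, 0, 0, 0, 0, 1], [0, 0, 0, 0, 0, 0, 1]])

```text
time: 6.68
tcp_pos: [0.4576, 0.2312, 0.0583]
eef_rot: [1.0, -0.0, -0.0, 0.0]
contact_force: [0.8, 0.6, -0.4]
opening: 0.0321
finger_force: 22.8
```

apply_moves(increments=[[0, 0, 0.03, 0, 0, 0, 1], [0, 0, 0.03, 0, 0, 0, 1], [0.036, -0.006, 0, 0, 0, 0, 1], [0.048, -0.007, 0, 0, 0, 0, 1], [0.048, -0.007, 0, 0, 0, 0, 1], [0.048, -0.006, 0, 0, 0, 0, 1], [0, 0, 0, 0, 0, 0, 1], [0, 0, -0.02, 0, 0, 0, 1], [0, 0, -0.015, 0, 0, 0, 1], [0, 0, 0, 0, 0, 0, 1]])

```text
time: 7.92
tcp_pos: [0.6363, 0.2053, 0.0817]
eef_rot: [1.0, 0.0, -0.001, 0.0]
contact_force: [0.9, -0.4, 0.8]
opening: 0.0004
finger_force: 0.0
```

apply_moves(increments=[[0, 0, -0.005, 0, 0, 0, 1], [0, 0, -0.004, 0, 0, 0, 1], [0, 0, -0.002, 0, 0, 0, 1], [0, 0, 0, 0, 0, 0, 1]])

```text
time: 8.43
tcp_pos: [0.6376, 0.2052, 0.0723]
eef_rot: [1.0, -0.0, -0.0, -0.0]
contact_force: [-0.2, 0.4, -0.2]
opening: 0.0003
finger_force: 0.0
```

apply_moves(increments=[[0, 0, 0.05, 0, 0, 0, 0], [-0.05, -0.01, 0.04, 0, 0, 0, 0], [-0.05, -0.01, 0, 0, 0, 0, 0], [-0.05, -0.01, 0, 0, 0, 0, 0], [-0.05, -0.01, 0, 0, 0, 0, 0], [0, 0, 0, 0, 0, 0, 0]])

```text
time: 9.18
tcp_pos: [0.4374, 0.1652, 0.1616]
eef_rot: [1.0, -0.0, 0.0, -0.0]
contact_force: [0.2, 0.7, -0.1]
opening: 0.057
finger_force: 0.0
```

```bash
python3 look.py L2 large_foot small_block
```

```text
large_foot 0.86 [250.   0.  54.  61.] top z 0.0693 rect [593.3 197.8  32.   41.3  90. ] bgr [116. 162. 188.]
small_block 0.84 [342. 141.  69.  54.] top z 0.0234 rect [457.8 100.1  40.4  69.8  18.1] bgr [ 91. 112. 128.]
9.325 [0.4404 0.1658 0.1615] [ 1.    -0.     0.001 -0.   ]
```

View pics/wL2.png

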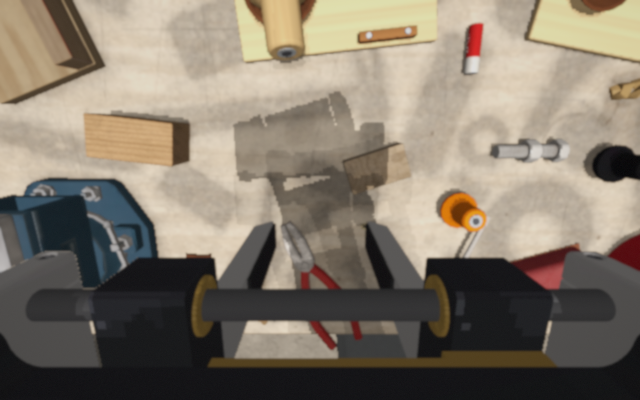

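apply_moves(increments=[[0.05, 0.01, 0.025, 0, 0, 0, 0], [0.05, 0.01, 0.025, 0, 0, 0, 0], [0, 0, 0, 0, 0, 0, 0]])

```text
time: 9.7
tcp_pos: [0.5428, 0.186, 0.2113]
eef_rot: [1.0, -0.001, 0.001, -0.0]
contact_force: [-0.8, 0.6, 0.1]
opening: 0.0934
finger_force: 0.0
```

```bash
python3 look.py L3 large_foot; python3 - <<'E'
from tray import *
c,out=pickle.load(open('wL3.pkl','rb')); a=c['image'][0:250,140:490]
d=cap('scene'); b=d['image'][190:290,320:440]
cv2.imwrite('pics/L3.png',np.hstack([cv2.resize(a,(420,300)),cv2.resize(b,(360,300),interpolation=cv2.INTER_CUBIC)]))
E
```

```text
large_foot 0.6 [280.  86.  46.  74.] top z 0.0695 rect [610.1 204.4  46.8  73.   89. ] bgr [ 89. 130. 157.]
9.8 [0.5396 0.1855 0.2096] [ 1.    -0.    -0.001  0.   ]
```

View pics/L3.png

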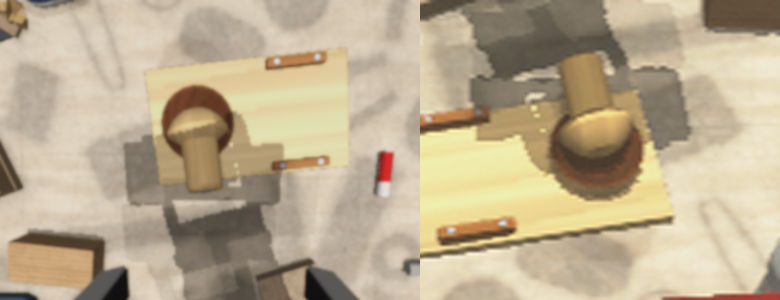

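```bash
python3 - <<'E'
from tray import *
from scipy.optimize import least_squares
c,out=pickle.load(open('wL3.pkl','rb')); r=out[0][1]; m=cv2.erode(r['mask'].astype(np.uint8),np.ones((3,3)))>0; Q=pts(c,m)
d=cap('scene'); rs=regions_of('large_foot','scene'); print([(x['p'],x['box']) for x in rs][:2]); S=pts(d,cv2.erode(rs[0]['mask'].astype(np.uint8),np.ones((3,3)))>0)
A=np.vstack([Q,S])*1000; print(len(Q),len(S))
# foot profile: surface of revolution: neck R18 for s in 30..78, belly sphere-ish: R(s)
def prof(s):
    return np.interp(s,[0,4,10,18,22,26,30,78],[13,20,26.5,30,30,26,18,18])
def res(p):
    b=p[:3]; a=np.array([np.sin(p[3])*np.cos(p[4]),np.sin(p[3])*np.sin(p[4]),np.cos(p[3])])
    v=A-b; s=v@a; rr=np.linalg.norm(v-np.outer(s,a),axis=1)
    e=np.abs(rr-prof(np.clip(s,0,78)))
    e=np.where(s>78,np.hypot(s-78,np.maximum(rr-18,0)),e)
    top=np.where((rr<18),np.abs(s-78),99); return np.minimum(e,top)
best=None
for t in (.6,.9,1.2):
    for ph in (2.8,3.14,-2.8):
        f=least_squares(res,[640,206,20,t,ph],loss='soft_l1',f_scale=2)
        if best is None or f.cost<best.cost: best=f
p=best.x; a=np.array([np.sin(p[3])*np.cos(p[4]),np.sin(p[3])*np.sin(p[4]),np.cos(p[3])])
print('base',p[:3].round(1),'tilt',np.degrees(p[3]).round(1),'az',np.degrees(p[4]).round(1),'rms',np.sqrt(np.median(res(p)**2)).round(2),'top',(p[:3]+78*a).round(1),'neck mid',(p[:3]+54*a).round(1))
print(np.percentile(A,[1,99],axis=0).round(0))
E
```

```text
[(0.25, [415.5, 175.5, 38.7, 26.5])]
2219 754
base [628.7 182.9  74. ] tilt 80.1 az -414.1 rms 6.63 top [673.8 120.7  87.3] neck mid [659.9 139.8  83.2]
[[476. 182.   9.]
 [648. 399.  72.]]
```

```bash
cat > foot.py <<'E'
from tray import *
from scipy.optimize import least_squares
P,Rr=[0,4,10,18,22,26,30,78],[13,20,26.5,30,30,26,18,18]
def fit(A,x0,S=1.0):
    def res(p):
        b=p[:3]; a=np.array([p[3],p[4],np.sqrt(max(1e-6,1-p[3]**2-p[4]**2))])
        v=A-b; s=v@a; rr=np.linalg.norm(v-np.outer(s,a),axis=1)
        e=np.abs(rr-np.interp(s,P,Rr)); e=np.where(s>78,np.hypot(s-78,np.maximum(rr-18,0)),e)
        return np.where((rr<18)&(s<78),np.minimum(e,78-s),e)
    f=least_squares(res,x0,loss='soft_l1',f_scale=1.5); p=f.x; a=np.array([p[3],p[4],np.sqrt(max(1e-6,1-p[3]**2-p[4]**2))])
    return f.cost,p[:3],a,np.median(res(p))
def rep(A,starts):
    c,b,a,m=min((fit(A,x) for x in starts),key=lambda t:t[0])
    print('base',b.round(1),'axis',a.round(3),'tilt',np.degrees(np.arccos(a[2])).round(1),'med',m.round(2),'cost/n',round(c/len(A),2),'top',(b+78*a).round(1),'neck54',(b+54*a).round(1))
E
python3 - <<'E'
from foot import *
c,out=pickle.load(open('wL3.pkl','rb')); d=cap('scene'); e=cap('top')
L=[]
for q in (c,d,e):
    W=pts(q).reshape(-1,3)*1000; W=W[~np.isnan(W[:,0])]
    W=W[(W[:,0]>555)&(W[:,0]<690)&(W[:,1]>160)&(W[:,1]<250)&(W[:,2]>32)&(W[:,2]<90)]; L.append(W); print(len(W),W.min(0).round(0),W.max(0).round(0))
for A in (L[0],np.vstack(L)): rep(A,[[x,y,z,ax,0] for x in (640,650) for y in(206,) for z in(18,30) for ax in(-.5,-.8,-.95)])
E
```

```text
2422 [571. 176.  36.] [652. 233.  73.]
596 [572. 174.  32.] [668. 239.  75.]
16 [631. 181.  53.] [644. 192.  69.]
base [649.  206.9  37.6] axis [-0.968 -0.13   0.216] tilt 77.5 med 0.46 cost/n 0.25 top [573.5 196.8  54.4] neck54 [596.8 199.9  49.2]
base [648.6 206.8  37.3] axis [-0.966 -0.131  0.221] tilt 77.2 med 0.6 cost/n 0.72 top [573.2 196.7  54.6] neck54 [596.4 199.8  49.3]
```

```bash
python3 - <<'E'
from foot import *
W=np.load('d.npz')['P']*1000
W=W[(abs(W[:,0]-458)<45)&(abs(W[:,1]-231)<45)&(W[:,2]>9)&(W[:,2]<90)]
n=len(W); print(n); rep(W,[[458,231,0,0,0]])
c,out=pickle.load(open('wL.pkl','rb')); W=pts(c).reshape(-1,3)*1000; W=W[(abs(W[:,0]-458)<45)&(abs(W[:,1]-231)<45)&(W[:,2]>9)&(W[:,2]<90)]; rep(W,[[458,231,0,0,0]])
E
```

```text
933
base [ 4.562e+02  2.311e+02 -2.000e-01] axis [-0.012 -0.002  1.   ] tilt 0.7 med 1.75 cost/n 1.98 top [455.2 231.   77.8] neck54 [455.5 231.   53.8]
base [4.575e+02 2.319e+02 1.000e-01] axis [ 0.002 -0.008  1.   ] tilt 0.5 med 0.66 cost/n 0.43 top [457.7 231.3  78.1] neck54 [457.6 231.5  54.1]
```

apply_moves(increments=[[-0.016, 0.005, 0, 0, 0, 7.7, 0], [0, 0, -0.01, 1.34, -9.9, 0, 0], [0, 0, -0.01, 1.34, -9.9, 0, 0], [0, 0, -0.01, 1.34, -9.9, 0, 0], [0, 0, -0.01, 1.34, -9.9, 0, 0], [0, 0, -0.01, 1.34, -9.9, 0, 0], [0, 0, -0.03, 0, 0, 0, 0], [0, 0, -0.024, 0, 0, 0, 0], [0, 0, 0, 0, 0, 0, 0]])

```text
time: 11.18
tcp_pos: [0.5302, 0.175, 0.1264]
eef_rot: [0.923, 0.061, 0.38, -0.023]
contact_force: [0.1, 0.5, 0.7]
opening: 0.0939
finger_force: 0.0
```

```bash
python3 - <<'E'
from h import *
s=sensors.observe(); R=Rn.from_quat(s['eef_rot']).as_matrix(); print(s['tcp_pos'].round(4),R.round(3),s['qpos'].round(2))
E
```

```text
[0.5302 0.175  0.1264] [[ 0.704  0.13   0.698]
 [ 0.094 -0.992  0.089]
 [ 0.703  0.003 -0.711]] [ 0.32  0.09  2.16 -0.85  0.18  2.55]
```

apply_moves(increments=[[-0.01, 0.01, 0.005, -0.7, 5, 0, 0], [0, 0, 0, -0.7, 5, 0, 0], [0, 0, 0, -0.5, 4, 0, 0], [0, 0, 0, 0, 0, 0, 0]])

```text
time: 11.68
tcp_pos: [0.5256, 0.1808, 0.1328]
eef_rot: [0.958, 0.062, 0.278, -0.013]
contact_force: [-0.5, 0.5, 1.1]
opening: 0.094
finger_force: 0.0
```

```bash
cat > st.py <<'E'
from h import *
s=sensors.observe(); R=Rn.from_quat(s['eef_rot']).as_matrix(); print(s['tcp_pos'].round(4),'\n',R.round(3),s['qpos'].round(2),s['opening'])
E
python3 st.py
```

```text
[0.5256 0.1808 0.1328] 
 [[ 0.837  0.125  0.532]
 [ 0.111 -0.992  0.059]
 [ 0.535  0.01  -0.845]] [ 0.32  0.1   2.01 -0.25  0.48  1.95] 0.09395664848824008
```

apply_moves(increments=[[0.016, 0.007, -0.017, 0, 0, 0, 0], [0.016, 0.007, -0.016, 0, 0, 0, 0], [0, 0, 0, 0, 0, 0, 0], [0.011, 0.001, -0.017, 0, 0, 0, 0], [0.011, 0.001, -0.017, 0, 0, 0, 0], [0.01, 0.001, -0.0165, 0, 0, 0, 0], [0, 0, 0, 0, 0, 0, 0]])

```text
time: 12.55
tcp_pos: [0.5881, 0.1972, 0.0475]
eef_rot: [0.959, 0.062, 0.277, -0.012]
contact_force: [-0.8, 0.7, -0.8]
opening: 0.0938
finger_force: 0.0
```

```bash
python3 st.py; python3 - <<'E'
from h import *
d=cap('scene'); b=d['image'][170:290,300:460]
e=cap('top'); b2=e['image'][120:240,220:380]
cv2.imwrite('pics/g1.png',cv2.resize(np.hstack([b,b2]),(800,300),interpolation=cv2.INTER_CUBIC))
E
```

```text
[0.5881 0.1972 0.0475] 
 [[ 0.839  0.125  0.529]
 [ 0.112 -0.992  0.058]
 [ 0.532  0.011 -0.846]] [ 0.32  0.38  1.9  -0.35  0.32  2.06] 0.09382714746264458
```

View pics/g1.png

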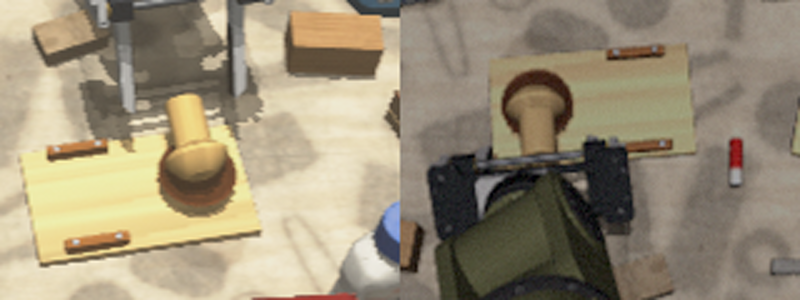

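```bash
python3 - <<'E'
from h import *
s=sensors.observe(); R=Rn.from_quat(s['eef_rot']).as_matrix(); t=s['tcp_pos']
d=cap('scene'); im=cv2.resize(d['image'][170:290,300:460],(800,600),interpolation=cv2.INTER_CUBIC)
def proj(X):
    x=np.array(d['R'])@X+np.array(d['t']); return (d['fx']*x[0]/x[2]+d['cx'],d['fy']*x[1]/x[2]+d['cy'])
for X,col in [(t,(0,0,255)),(t+17e-3*R[:,2]+.047*R[:,1],(255,0,0)),(t+17e-3*R[:,2]-.047*R[:,1],(255,0,0)),(np.array([.5735,.1968,.0544]),(0,255,0)),(np.array([.649,.2069,.0374]),(0,255,0))]:
    u,v=proj(X); print(np.round([u,v],1)); cv2.circle(im,(int((u-300)*5),int((v-170)*5)),6,col,-1)
cv2.imwrite('pics/g2.png',im)
W=pts(d); g=W[165:235,330:420].reshape(-1,3); g=g[(g[:,2]>.02)]
# finger points: y away from foot
f=g[(abs(g[:,1]-.1972)>.035)&(g[:,0]>.5)&(g[:,0]<.66)&(g[:,2]>.03)]
for lo in (.03,.04,.05,.06,.07,.08,.1):
    q=f[(f[:,2]>lo)&(f[:,2]<lo+.01)]; 
    if len(q): print(lo,len(q),q.mean(0).round(3),q[:,1].min().round(3),q[:,1].max().round(3))
E
```

```text
[373.5 217.2]
[354.7 226.7]
[392.9 220.7]
[372.7 210.7]
[380.4 241.4]
0.03 9 [0.52  0.31  0.035] 0.236 0.324
0.04 14 [0.505 0.318 0.044] 0.314 0.323
0.06 12 [0.57  0.233 0.067] 0.135 0.248
0.07 48 [0.579 0.193 0.076] 0.134 0.252
0.08 59 [0.573 0.198 0.084] 0.134 0.252
0.1 70 [0.559 0.196 0.105] 0.132 0.252
```

View pics/g2.png

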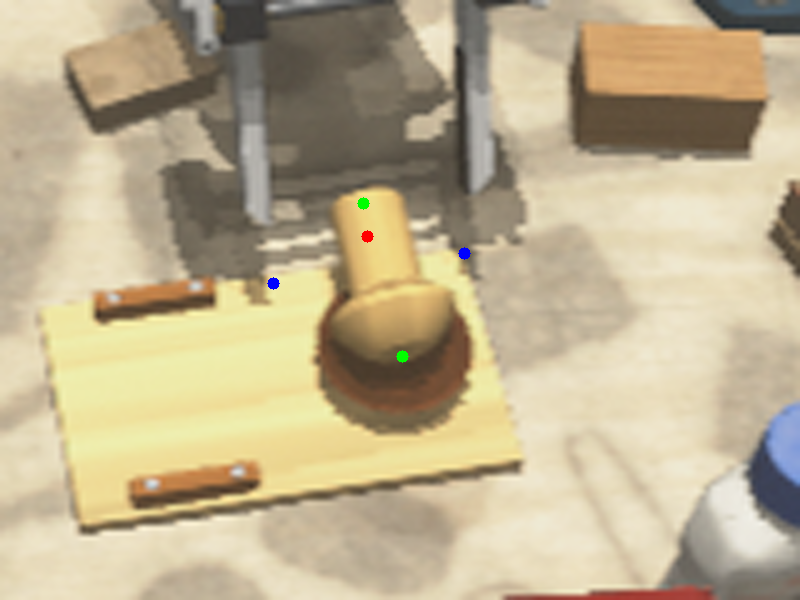

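```bash
python3 - <<'E'
from tray import *
for tag in ('L','L2'):
    c,_=pickle.load(open(f'w{tag}.pkl','rb')); z=c['z_map']; H=np.array(c['hand_eye'])
    v,u=np.mgrid[0:400,0:640]; C=np.stack([(u-c['cx'])/c['fx']*z,(v-c['cy'])/c['fy']*z,z],-1); T=C@H[:3,:3].T+H[:3,3]
    m=(z>0)&(z<.26)&(v>200)&(v<300); q=T[m]*1000
    for a,b in ((-70,0),(0,70)):
        w=q[(q[:,1]>a)&(q[:,1]<b)]; k=w[w[:,2]>np.percentile(w[:,2],97)]
        print(tag,'tool z max',w[:,2].max().round(1),'tip pts mean',k.mean(0).round(1))
        for zz in (-60,-50,-40,-30,-20,-10,0,10): 
            j=w[abs(w[:,2]-zz)<3]
            if len(j)>3: print('   z',zz,len(j),'x',j[:,0].min().round(0),j[:,0].max().round(0),'y',j[:,1].min().round(0),j[:,1].max().round(0))
E
```

```text
L tool z max -16.9 tip pts mean [  6.1 -49.1 -26. ]
   z -60 253 x -6.0 12.0 y -59.0 -46.0
   z -50 205 x -6.0 12.0 y -59.0 -46.0
   z -40 167 x -6.0 12.0 y -58.0 -46.0
   z -30 145 x -7.0 12.0 y -59.0 -46.0
   z -20 82 x -6.0 11.0 y -54.0 -46.0
L tool z max -16.8 tip pts mean [  6.1  49.4 -25.9]
   z -60 259 x -7.0 12.0 y 47.0 59.0
   z -50 201 x -7.0 12.0 y 47.0 59.0
   z -40 169 x -7.0 12.0 y 47.0 59.0
   z -30 151 x -6.0 12.0 y 47.0 59.0
   z -20 78 x -6.0 11.0 y 47.0 55.0
L2 tool z max -16.5 tip pts mean [  7.1 -31.2 -27. ]
   z -60 198 x -7.0 12.0 y -40.0 -28.0
   z -50 167 x -7.0 12.0 y -40.0 -28.0
   z -40 132 x -6.0 12.0 y -40.0 -28.0
   z -30 117 x -6.0 12.0 y -40.0 -28.0
   z -20 63 x -6.0 11.0 y -36.0 -28.0
L2 tool z max -17.1 tip pts mean [  7.   31.6 -26.9]
   z -60 202 x -7.0 12.0 y 28.0 41.0
   z -50 162 x -6.0 12.0 y 28.0 41.0
   z -40 134 x -6.0 12.0 y 28.0 41.0
   z -30 119 x -7.0 12.0 y 28.0 40.0
   z -20 60 x -6.0 11.0 y 28.0 36.0
```

apply_moves(increments=[[0.006, 0.001, -0.009, 0, 0, 0, 0], [0.006, 0.001, -0.009, 0, 0, 0, 0], [0.006, 0.001, -0.008, 0, 0, 0, 0], [0, 0, 0, 0, 0, 0, 0], [0, 0, 0, 0, 0, 0, 1], [0, 0, 0, 0, 0, 0, 1], [0, 0, 0, 0, 0, 0, 1], [0, 0, 0, 0, 0, 0, 1], [0, 0, 0, 0, 0, 0, 1], [0, 0, 0, 0, 0, 0, 1]], squeeze=45)

```text
time: 13.95
tcp_pos: [0.6068, 0.2004, 0.0218]
eef_rot: [0.959, 0.062, 0.277, -0.012]
contact_force: [-0.3, 0.4, -0.5]
opening: 0.0374
finger_force: 0.1
```

apply_moves(increments=[[0, 0, 0, 0, 0, 0, 1], [0, 0, 0, 0, 0, 0, 1]])

```text
time: 14.2
tcp_pos: [0.6068, 0.2004, 0.0218]
eef_rot: [0.959, 0.062, 0.277, -0.012]
contact_force: [0.6, -0.5, 1.1]
opening: 0.0355
finger_force: 44.9
```

apply_moves(increments=[[0, 0, 0.03, 0, 0, 0, 1], [0, 0, 0.04, 0, 0, 0, 1], [0, 0, 0.04, 0, 0, 0, 1], [-0.03, 0, 0.02, 0, 0, 0, 1], [-0.04, 0.005, 0, 0, 0, 0, 1], [-0.04, 0.005, 0, 0, 0, 0, 1], [-0.04, 0, 0, 0, 0, 0, 1], [0, 0, 0, 0, 0, 0, 1]])

```text
time: 15.2
tcp_pos: [0.4551, 0.2106, 0.1518]
eef_rot: [0.959, 0.063, 0.277, -0.013]
contact_force: [0.6, -0.2, -1.3]
opening: 0.0347
finger_force: 44.9
```

apply_moves(increments=[[0, 0, 0, -1, 8, 0, 1], [0, 0, 0, -1, 8, 0, 1], [0, 0, 0, -1, 8, 0, 1], [0, 0, 0, -1, 8, 0, 1], [0, 0, 0, -1, 8, 0, 1], [0, 0, 0, -1, 8, 0, 1], [0, 0, 0, -1, 8, 0, 1], [0, 0, 0, -1, 8, 0, 1], [0, 0, 0, -0.5, 4, 0, 1], [0, 0, 0, 0, 0, 0, 1]])

```text
time: 16.45
tcp_pos: [0.4575, 0.2102, 0.1501]
eef_rot: [0.948, 0.063, -0.312, 0.022]
contact_force: [-0.0, 0.2, -1.2]
opening: 0.0354
finger_force: 44.9
```

```bash
python3 st.py; python3 - <<'E'
from foot import *
d=cap('scene'); im=d['image'][80:240,270:470]; cv2.imwrite('pics/g3.png',cv2.resize(im,(750,600),interpolation=cv2.INTER_CUBIC))
E
```

```text
[0.4575 0.2102 0.1501] 
 [[ 0.798  0.134 -0.588]
 [ 0.106 -0.991 -0.081]
 [-0.593  0.002 -0.805]] [0.3  0.65 1.24 0.1  1.88 1.74] 0.03536306120661203
```

View pics/g3.png

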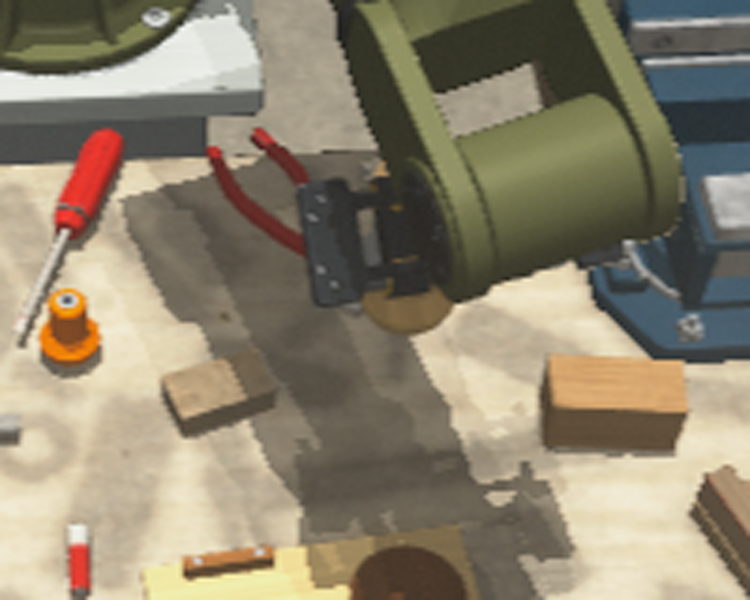

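```bash
cat > held.py <<'E'
from foot import *
s=sensors.observe(); R=Rn.from_quat(s['eef_rot']).as_matrix(); t=s['tcp_pos']*1000
L=[]
for n in ('wrist','scene','top'):
    c=cap(n); W=pts(c).reshape(-1,3)*1000; W=W[~np.isnan(W[:,0])]; T=(W-t)@R
    g=t-37*R[:,2]
    m=(np.linalg.norm(W-g,axis=1)<75)&(W[:,2]>25)&((abs(T[:,1])<16)&(T[:,2]>-60)|(T[:,2]>-12)&(abs(T[:,1])<40))
    L.append(W[m]); print(n,m.sum())
    if n=='wrist': cv2.imwrite('pics/h.png',c['image'])
A=np.vstack(L[:2])
rep(A,[np.r_[g-62*np.array([ax,ay,np.sqrt(1-ax*ax-ay*ay)]),ax,ay] for ax in(-.3,0,.3) for ay in (0,)])
E
python3 held.py
```

```text
wrist 7278
scene 153
top 0
base [488.  215.2 118.7] axis [-0.158 -0.038  0.987] tilt 9.4 med 0.43 cost/n 0.27 top [475.7 212.2 195.6] neck54 [479.5 213.1 171.9]
```

View pics/h.png

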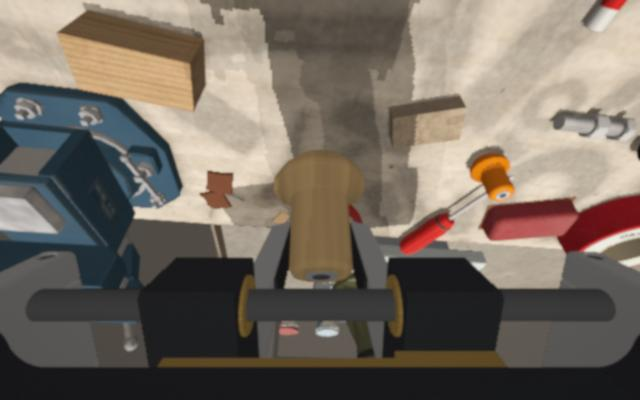

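apply_moves(increments=[[0, 0, 0, -1.1, 4.6, 0, 1], [0, 0, 0, -1.1, 4.5, 0, 1], [0, 0, -0.03, 0, 0, 0, 1], [0, 0, -0.03, 0, 0, 0, 1], [0, 0, -0.02, 0, 0, 0, 1], [0, 0, -0.015, 0, 0, 0, 1], [0, 0, 0, 0, 0, 0, 1]])

```text
time: 17.52
tcp_pos: [0.4566, 0.2104, 0.0565]
eef_rot: [0.92, 0.059, -0.387, 0.035]
contact_force: [-0.3, 1.1, -1.0]
opening: 0.0349
finger_force: 44.9
```

```bash
python3 st.py; sed -i 's/W\[:,2\]>25/W[:,2]>6/' held.py; python3 held.py
```

```text
[0.4566 0.2104 0.0565] 
 [[ 0.694  0.136 -0.707]
 [ 0.082 -0.991 -0.111]
 [-0.715  0.019 -0.699]] [0.3  0.86 1.18 0.11 1.89 1.73] 0.0348622177495732
wrist 7290
scene 13
top 0
base [481.8 214.   19.8] axis [-0.    -0.001  1.   ] tilt 0.0 med 0.41 cost/n 0.23 top [481.8 214.   97.8] neck54 [481.8 214.   73.8]
```

apply_moves(increments=[[0, 0, -0.012, 0, 0, 0, 1], [0, 0, -0.005, 0, 0, 0, 1], [0, 0, -0.003, 0, 0, 0, 1], [0, 0, 0, 0, 0, 0, 1], [0, 0, 0, 0, 0, 0, 1]])

```text
time: 18.3
tcp_pos: [0.4569, 0.2104, 0.0368]
eef_rot: [0.92, 0.059, -0.386, 0.035]
contact_force: [0.2, -0.2, -0.4]
opening: 0.0354
finger_force: 44.9
```

apply_moves(increments=[[0, 0, 0, 0, 0, 0, 0], [0, 0, 0, 0, 0, 0, 0], [0, 0, 0, 0, 0, 0, 0], [0, 0, 0, 0, 0, 0, 0], [0.02, 0.003, 0.02, 0, 0, 0, 0], [0.025, 0.004, 0.025, 0, 0, 0, 0], [0.025, 0.004, 0.025, 0, 0, 0, 0], [0, 0, 0.04, 0, 0, 0, 0], [0, 0, 0.03, 0, 0, 0, 0]])

```text
time: 19.42
tcp_pos: [0.5271, 0.2215, 0.1782]
eef_rot: [0.92, 0.059, -0.386, 0.035]
contact_force: [-0.0, 0.2, -0.2]
opening: 0.0939
finger_force: 0.0
```

apply_moves(increments=[[-0.017, 0, 0.02, 1.1, -9, 0, 0], [-0.02, 0, 0, 1.1, -9, 0, 0], [-0.02, -0.01, 0, 1.1, -9, 0, 0], [-0.02, -0.01, 0, 1.1, -9, 0, 0], [-0.01, -0.01, 0, 1.1, -9, 0, 0], [0, 0, 0, 0, 0, 0, 0]])

```text
time: 20.18
tcp_pos: [0.4381, 0.191, 0.1978]
eef_rot: [0.998, 0.06, -0.0, 0.012]
contact_force: [-0.3, 0.3, 0.8]
opening: 0.0941
finger_force: 0.0
```

```bash
python3 st.py; python3 look.py R large_foot small_block; python3 - <<'E'
from foot import *
c,out=pickle.load(open('wR.pkl','rb')); W=pts(c).reshape(-1,3)*1000; W=W[(abs(W[:,0]-482)<45)&(abs(W[:,1]-214)<45)&(W[:,2]>9)&(W[:,2]<90)]; print(len(W)); rep(W,[[482,214,0,0,0]])
E
```

```text
[0.4381 0.191  0.1978] 
 [[ 0.993  0.119  0.001]
 [ 0.119 -0.993 -0.024]
 [-0.002  0.023 -1.   ]] [ 0.35  0.14  1.7  -0.02  1.31  1.81] 0.09408895578330867
large_foot 0.79 [281. 117.  44.  54.] top z 0.0793 rect [482.9 213.9  34.8  34.4  52.3] bgr [ 96. 131. 154.]
small_block 0.71 [358. 153.  60.  42.] top z 0.0235 rect [458.   99.9  40.1  70.5  18. ] bgr [118. 144. 163.]
20.325 [0.4404 0.1916 0.1971] [ 0.998  0.059 -0.002  0.012]
1850
base [482.9 214.1   0. ] axis [ 0.001 -0.004  1.   ] tilt 0.2 med 0.75 cost/n 0.51 top [483.  213.8  78. ] neck54 [482.9 213.9  54. ]
```

apply_moves(increments=[[0.044, 0.023, 0, 1.3, 0, 0, 0], [0, 0, 0, 0, 0, 0, 0], [0, 0, -0.05, 0, 0, 0, 0], [0, 0, -0.05, 0, 0, 0, 0], [0, 0, -0.04, 0, 0, 0, 0], [0, 0, -0.04, 0, 0, 0, 0], [0, 0, 0, 0, 0, 0, 0]])

```text
time: 21.2
tcp_pos: [0.4823, 0.2138, 0.0144]
eef_rot: [0.998, 0.059, -0.004, 0.002]
contact_force: [-0.3, 0.8, 0.2]
opening: 0.0938
finger_force: 0.0
```

```bash
python3 st.py
```

```text
[0.4823 0.2138 0.0144] 
 [[ 0.993  0.118 -0.008]
 [ 0.118 -0.993 -0.004]
 [-0.008  0.003 -1.   ]] [ 0.35  0.47  1.73 -0.    0.95  1.8 ] 0.0937824787363245
```

apply_moves(increments=[[0, 0, 0, 0, 0, 0, 1], [0, 0, 0, 0, 0, 0, 1], [0, 0, 0, 0, 0, 0, 1], [0, 0, 0, 0, 0, 0, 1], [0, 0, 0, 0, 0, 0, 1], [0, 0, 0, 0, 0, 0, 1], [0, 0, 0, 0, 0, 0, 1], [0, 0, 0, 0, 0, 0, 1]], squeeze=40)

```text
time: 22.2
tcp_pos: [0.4838, 0.2144, 0.0168]
eef_rot: [0.998, 0.059, -0.001, 0.001]
contact_force: [-0.3, -0.5, 0.3]
opening: 0.0357
finger_force: 39.9
```

apply_moves(increments=[[0, 0, 0.02, 0, 0, 0, 1], [0, 0, 0.03, 0, 0, 0, 1], [0.02, -0.001, 0.01, 0, 0, 0, 1], [0.03, -0.002, 0, 0, 0, 0, 1], [0.03, -0.002, 0, 0, 0, 0, 1], [0.03, -0.002, 0, 0, 0, 0, 1], [0.03, -0.002, 0, 0, 0, 0, 1], [0.0155, 0, 0, 0, 0, 0, 1], [0, 0, 0, 0, 0, 0, 1], [0, 0, 0, 0, 0, 0, 1]])

```text
time: 23.45
tcp_pos: [0.6387, 0.2055, 0.0766]
eef_rot: [0.998, 0.059, -0.001, 0.001]
contact_force: [-1.0, 0.2, -0.8]
opening: 0.0353
finger_force: 39.9
```

```bash
sed -i 's/W\[:,2\]>6/W[:,2]>33/' held.py; python3 st.py; python3 held.py; python3 - <<'E'
from tray import *
from h import *
c=cap('wrist'); W=pts(c)
# dish as seen now: rim points z 25..31 around expected centre
q=W.reshape(-1,3)*1000; m=(q[:,2]>26)&(q[:,2]<31.5)&(abs(q[:,0]-638)<45)&(abs(q[:,1]-205)<45); q=q[m]; print(len(q))
from scipy.optimize import least_squares
f=least_squares(lambda s:np.hypot(q[:,0]-s[0],q[:,1]-s[1])-s[2],[638,205,34],loss='soft_l1'); print(f.x.round(1))
E
```

```text
[0.6387 0.2055 0.0766] 
 [[ 0.993  0.118 -0.003]
 [ 0.118 -0.993 -0.002]
 [-0.003  0.001 -1.   ]] [ 0.26  0.67  1.24 -0.    1.23  1.71] 0.03532152633652695
wrist 3309
scene 359
top 0
base [637.5 205.1  59.3] axis [-0.004 -0.001  1.   ] tilt 0.2 med 0.37 cost/n 0.48 top [637.2 205.  137.3] neck54 [637.3 205.1 113.3]
971
[638.1 205.3  34.3]
```

apply_moves(increments=[[0.001, 0, -0.02, 0, 0, 0, 1], [0, 0, -0.015, 0, 0, 0, 1], [0, 0, -0.006, 0, 0, 0, 1], [0, 0, -0.003, 0, 0, 0, 1], [0, 0, -0.001, 0, 0, 0, 1], [0, 0, 0, 0, 0, 0, 1]])

```text
time: 24.4
tcp_pos: [0.6405, 0.2055, 0.0322]
eef_rot: [0.998, 0.059, -0.001, 0.001]
contact_force: [-0.4, 0.8, -1.2]
opening: 0.0359
finger_force: 39.9
```

apply_moves(increments=[[0, 0, -0.001, 0, 0, 0, 1], [0, 0, 0, 0, 0, 0, 1]])

```text
time: 24.65
tcp_pos: [0.6404, 0.2055, 0.0309]
eef_rot: [0.998, 0.059, -0.001, 0.001]
contact_force: [0.3, 0.3, -1.2]
opening: 0.036
finger_force: 39.9
```

apply_moves(increments=[[0, 0, 0, 0, 0, 0, 0], [0, 0, 0, 0, 0, 0, 0], [0, 0, 0, 0, 0, 0, 0], [0, 0, 0, 0, 0, 0, 0], [0, 0, 0.04, 0, 0, 0, 0], [0, 0, 0.05, 0, 0, 0, 0], [-0.03, -0.035, 0.04, 0, 0, -1, 0], [-0.04, -0.045, 0, 0, 0, -2, 0], [-0.04, -0.045, 0, 0, 0, -2, 0], [-0.04, -0.045, 0, 0, 0, -2, 0]])

```text
time: 25.9
tcp_pos: [0.4889, 0.0343, 0.161]
eef_rot: [1.0, -0.002, -0.001, 0.001]
contact_force: [1.2, -0.7, -0.1]
opening: 0.0939
finger_force: 0.0
```

apply_moves(increments=[[-0.04, -0.045, 0, 0, 0, 0, 0], [-0.03, -0.045, 0, 0, 0, 0, 0], [0, -0.045, 0, 0, 0, 0, 0], [0, 0, 0, 0, 0, 0, 0]])

```text
time: 26.4
tcp_pos: [0.4201, -0.1016, 0.1611]
eef_rot: [1.0, -0.004, -0.001, 0.001]
contact_force: [-0.7, -0.2, 0.0]
opening: 0.0936
finger_force: 0.0
```

```bash
python3 st.py; python3 look.py K bolt small_foot; python3 - <<'E'
from foot import *
d=cap('scene'); W=pts(d).reshape(-1,3)*1000; W=W[(abs(W[:,0]-638)<45)&(abs(W[:,1]-205)<45)&(W[:,2]>34)&(W[:,2]<100)]; print(len(W)); rep(W,[[638,205,13,0,0]])
c,out=pickle.load(open('wK.pkl','rb'))
W=pts(c).reshape(-1,3)*1000; b=W[(abs(W[:,0]-478)<30)&(abs(W[:,1]+75)<50)&(W[:,2]>8)]
r=cv2.minAreaRect(b[:,:2].astype(np.float32)); print('bolt',r,np.percentile(b[:,2],[50,90,98]))
for y in range(-115,-30,6):
    q=b[abs(b[:,1]-y)<3]
    if len(q)>2: print(y,len(q),q[:,0].min().round(1),q[:,0].max().round(1),q[:,2].max().round(1))
cv2.imwrite('pics/K2.png',c['image'])
E
```

```text
[ 0.4201 -0.1016  0.1611] 
 [[ 1.    -0.007 -0.002]
 [-0.007 -1.    -0.002]
 [-0.002  0.002 -1.   ]] [-0.32  0.06  1.87 -0.    1.21  1.26] 0.09363858801194976
bolt 0.92 [262. 123.  70.  23.] top z 0.0245 rect [ 4.779e+02 -7.500e+01  2.430e+01  7.430e+01  1.000e-01] bgr [117. 124. 129.]
small_foot 0.93 [210. 178.  43.  40.] top z 0.0570 rect [408.1  -1.   25.8  25.3  82.9] bgr [ 39.  90. 147.]
small_foot 0.66 [365. 131.  38.  40.] top z 0.0572 rect [ 463.7 -172.7   26.2   23.8    2.6] bgr [49. 50. 52.]
small_foot 0.63 [456. 113.  50.  37.] top z 0.0571 rect [ 482.9 -273.    25.5   26.     0.6] bgr [113. 153. 175.]
26.55 [ 0.4204 -0.0989  0.1608] [ 1.    -0.002 -0.001  0.001]
551
base [637.  203.4  12.5] axis [-0.012  0.001  1.   ] tilt 0.7 med 1.13 cost/n 1.44 top [636.1 203.5  90.5] neck54 [636.4 203.5  66.5]
bolt ((470.00299072265625, -75.00502014160156), (99.9874496459961, 44.005088806152344), 89.99942779541016) [292.64959327 299.96607743 301.60594138]
-115 443 448.0 489.8 295.2
-109 557 448.0 492.0 295.1
-103 526 448.0 491.0 294.9
-97 523 448.0 485.6 295.1
-91 502 448.0 485.6 294.9
-85 523 448.0 488.9 295.0
-79 575 448.0 491.1 295.4
-73 585 448.0 491.2 295.1
-67 526 448.0 489.0 294.8
-61 535 448.0 484.7 295.3
-55 2217 448.0 484.8 301.7
-49 1805 448.0 484.8 301.3
-43 2066 448.0 484.8 313.1
-37 1794 448.0 484.8 309.8
-31 1462 448.0 457.1 301.3
```

apply_moves(increments=[[0.028, 0.013, 0, 0, 0, 10, 0], [0.03, 0.012, 0, 0, 0, 10, 0], [0, 0, 0, 0, 0, 10, 0], [0, 0, 0, 0, 0, 10, 0], [0, 0, 0, 0, 0, 10, 0], [0, 0, 0, 0, 0, 10, 0], [0, 0, 0, 0, 0, 10, 0], [0, 0, 0, 0, 0, 10, 0], [0, 0, 0, 0, 0, 10, 0], [0, 0, -0.03, 0, 0, 0, 0]])

```text
time: 27.85
tcp_pos: [0.4796, -0.0736, 0.1319]
eef_rot: [0.707, 0.707, 0.001, 0.003]
contact_force: [0.4, -0.4, -0.7]
opening: 0.0942
finger_force: 0.0
```

apply_moves(increments=[[0, 0, -0.04, 0, 0, 0, 0], [0, 0, 0, 0, 0, 0, 0]])

```text
time: 28.1
tcp_pos: [0.477, -0.0732, 0.0889]
eef_rot: [0.708, 0.706, -0.002, -0.001]
contact_force: [-0.8, -0.5, 0.8]
opening: 0.0941
finger_force: 0.0
```

```bash
python3 st.py
```

```text
[ 0.477  -0.0732  0.0889] 
 [[ 0.002  1.    -0.003]
 [ 1.    -0.002 -0.001]
 [-0.001 -0.003 -1.   ]] [-0.23  0.27  1.81 -0.    1.06 -0.22] 0.09406933147485928
```

apply_moves(increments=[[0.001, -0.003, -0.04, 0, 0, 0, 0], [0, 0, -0.03, 0, 0, 0, 0], [0, 0, -0.02, 0, 0, 0, 0], [0, 0, -0.008, 0, 0, 0, 0], [0, 0, 0, 0, 0, 0, 0]])

```text
time: 28.72
tcp_pos: [0.4799, -0.0774, -0.0063]
eef_rot: [0.708, 0.706, -0.0, 0.002]
contact_force: [-0.9, -0.4, 0.4]
opening: 0.0941
finger_force: 0.0
```

apply_moves(increments=[[0, 0, -0.003, 0, 0, 0, 0], [0, 0, -0.002, 0, 0, 0, 0], [0, 0, 0, 0, 0, 0, 0]])

```text
time: 29.1
tcp_pos: [0.4794, -0.0776, -0.012]
eef_rot: [0.708, 0.706, -0.0, 0.001]
contact_force: [-0.1, -0.2, -0.1]
opening: 0.094
finger_force: 0.0
```

apply_moves(increments=[[-0.001, 0.001, -0.002, 0, 0, 0, 0], [0, 0, 0, 0, 0, 0, 1], [0, 0, 0, 0, 0, 0, 1], [0, 0, 0, 0, 0, 0, 1], [0, 0, 0, 0, 0, 0, 1], [0, 0, 0, 0, 0, 0, 1], [0, 0, 0, 0, 0, 0, 1], [0, 0, 0, 0, 0, 0, 1], [0, 0, 0, 0, 0, 0, 1], [0, 0, 0, 0, 0, 0, 1]], squeeze=45)

```text
time: 30.35
tcp_pos: [0.4782, -0.0765, -0.0142]
eef_rot: [0.708, 0.706, -0.0, 0.001]
contact_force: [-1.5, 0.3, 0.5]
opening: 0.0248
finger_force: 45.0
```

apply_moves(increments=[[0, 0, 0.02, 0, 0, 0, 1], [0, 0, 0.03, 0, 0, 0, 1], [0, 0, 0.03, 0, 0, 0, 1], [0, 0, 0.03, 0, 0, 0, 1], [0, 0, 0, 0, 0, 0, 1]])

```text
time: 30.98
tcp_pos: [0.4793, -0.0767, 0.0974]
eef_rot: [0.708, 0.706, 0.001, 0.003]
contact_force: [0.9, 0.1, -1.7]
opening: 0.0252
finger_force: 45.0
```

```bash
python3 st.py
```

```text
[ 0.4793 -0.0767  0.0974] 
 [[ 0.004  1.     0.005]
 [ 1.    -0.004 -0.003]
 [-0.003  0.005 -1.   ]] [-0.23  0.25  1.81 -0.    1.08 -0.23] 0.025178504710882336
```

apply_moves(increments=[[0.021, 0.022, 0, 0, 0, -10.5, 1], [0.021, 0.022, 0, 0, 0, -10.5, 1], [0.021, 0.022, 0, 0, 0, -10.5, 1], [0.021, 0.022, 0, 0, 0, -10.5, 1], [0.021, 0.022, 0, 0, 0, -10.5, 1], [0.021, 0.022, 0, 0, 0, -10.5, 1], [0.021, 0.022, 0, 0, 0, -10.5, 1], [0.021, 0.023, 0, 0, 0, -10.5, 1], [0, 0, 0, 0, 0, 0, 1], [0, 0, 0, 0, 0, 0, 1]])

```text
time: 32.22
tcp_pos: [0.6456, 0.1, 0.0944]
eef_rot: [0.999, 0.052, -0.002, 0.001]
contact_force: [-0.3, -1.2, -1.4]
opening: 0.0249
finger_force: 45.0
```

```bash
python3 st.py; python3 look.py P bolt tray_wide; python3 - <<'E'
from tray import *
c,out=pickle.load(open('wP.pkl','rb'))
s=sensors.observe(); R=Rn.from_quat(s['eef_rot']).as_matrix(); t=s['tcp_pos']*1000
W=pts(c).reshape(-1,3)*1000; W=W[~np.isnan(W[:,0])]; T=(W-t)@R
m=(abs(T[:,0])<60)&(abs(T[:,1])<16)&(T[:,2]>-32)&(T[:,2]<-5); q=T[m]; print(len(q),np.percentile(q,[1,99],axis=0).round(1))
z=np.polyfit(q[:,0],q[:,2],1); print('pitch deg',np.degrees(np.arctan(z[0])).round(1))
E
```

```text
[0.6456 0.1    0.0944] 
 [[ 0.995  0.103 -0.004]
 [ 0.103 -0.995 -0.002]
 [-0.004  0.001 -1.   ]] [ 0.1   0.61  1.29 -0.    1.24  1.57] 0.024872006070724435
bolt 0.92 [299. 176.  45. 110.] top z 0.1325 rect [652.1 100.2  68.7  24.8   5.3] bgr [ 91.  97. 102.]
tray_wide 0.72 [152. 134. 228. 115.] top z 0.0222 rect [662.5 154.6  74.2 178.1  25.5] bgr [102. 138. 160.]
32.375 [0.646  0.0998 0.0956] [ 0.999  0.051 -0.001  0.001]
1966 [[-27.9 -14.6 -32. ]
 [ 40.2  14.6 -18.8]]
pitch deg -0.5
```

View pics/wP.png

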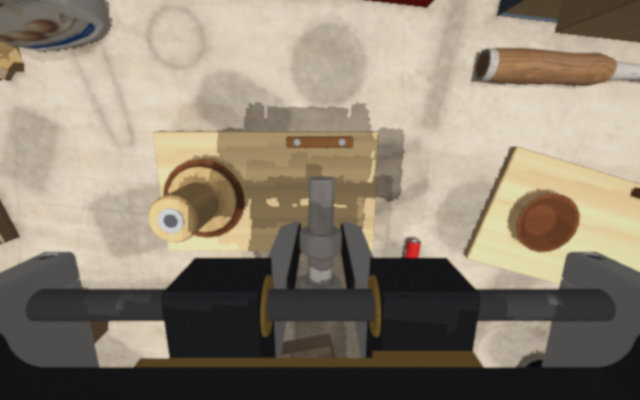

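apply_moves(increments=[[0.001, 0.0005, -0.03, 0, 0, 0, 1], [0, 0, -0.03, 0, 0, 0, 1], [0, 0, -0.02, 0, 0, 0, 1], [0, 0, -0.01, 0, 0, 0, 1], [0, 0, -0.004, 0, 0, 0, 1], [0, 0, 0, 0, 0, 0, 1]])

```text
time: 33.12
tcp_pos: [0.6477, 0.101, 0.0024]
eef_rot: [0.999, 0.051, -0.001, 0.001]
contact_force: [-1.1, 0.2, -0.3]
opening: 0.0249
finger_force: 45.0
```

apply_moves(increments=[[0, 0, -0.002, 0, 0, 0, 1], [0, 0, -0.001, 0, 0, 0, 1], [0, 0, 0, 0, 0, 0, 1]])

```text
time: 33.5
tcp_pos: [0.6474, 0.101, -0.0011]
eef_rot: [0.999, 0.051, -0.001, 0.001]
contact_force: [-0.1, 0.3, -1.9]
opening: 0.025
finger_force: 45.0
```

apply_moves(increments=[[0, 0, -0.0015, 0, 0, 0, 1], [0, 0, -0.001, 0, 0, 0, 1], [0, 0, 0, 0, 0, 0, 1]])

```text
time: 33.88
tcp_pos: [0.6473, 0.1009, -0.0038]
eef_rot: [0.999, 0.051, -0.001, 0.001]
contact_force: [-0.5, 0.6, -1.8]
opening: 0.025
finger_force: 45.0
```

apply_moves(increments=[[0, 0, 0, 0, 0, 0, 0], [0, 0, 0, 0, 0, 0, 0], [0, 0, 0, 0, 0, 0, 0], [0, 0, 0, 0, 0, 0, 0], [0, 0, 0, 0, 0, 0, 0], [0, 0, 0.03, 0, 0, 0, 0], [0, 0, 0.05, 0, 0, 0, 0], [0, 0, 0.05, 0, 0, 0, 0]])

```text
time: 34.88
tcp_pos: [0.6471, 0.1009, 0.1277]
eef_rot: [0.999, 0.051, -0.001, 0.001]
contact_force: [0.1, -0.4, 0.0]
opening: 0.0937
finger_force: 0.0
```

apply_moves(increments=[[-0.05, 0, 0.02, 0, 0, -6, 0], [0, 0, 0.02, 0, 0, 0, 0], [0, 0, 0, 0, 0, 0, 0]])

```text
time: 35.25
tcp_pos: [0.598, 0.1011, 0.168]
eef_rot: [1.0, -0.002, 0.0, 0.0]
contact_force: [0.6, 0.2, 1.3]
opening: 0.094
finger_force: 0.0
```

```bash
python3 look.py Q bolt large_foot; python3 - <<'E'
from foot import *
c,out=pickle.load(open('wQ.pkl','rb')); W=pts(c).reshape(-1,3)*1000; W=W[~np.isnan(W[:,0])]
w=W[(abs(W[:,0]-638)<45)&(abs(W[:,1]-205)<45)&(W[:,2]>34)&(W[:,2]<100)]; rep(w,[[638,205,13,0,0]])
yw=np.radians(5.9); d=W[:,:2]-[649.1,100.7]; x=d[:,0]*np.cos(yw)+d[:,1]*np.sin(yw); y=-d[:,0]*np.sin(yw)+d[:,1]*np.cos(yw)
m=(abs(x)<44.5)&(abs(y)<30)&(W[:,2]>17)&(W[:,2]<60); print('bolt in nest frame x',np.percentile(x[m],[1,99]).round(1),'y',np.percentile(y[m],[1,99]).round(1),'z',np.percentile(W[m,2],[50,95]).round(1))
r=cv2.minAreaRect(np.c_[x[m],y[m]].astype(np.float32)); print(r)
E
```

```text
bolt 0.55 [310. 107.  27.  67.] top z 0.0344 rect [650.6 100.8  75.   24.1   4.8] bgr [112. 120. 127.]
large_foot 0.73 [190. 123.  61.  58.] top z 0.0922 rect [639.6 204.2  35.   35.   89. ] bgr [101. 137. 159.]
35.4 [0.5974 0.1009 0.1652] [ 1.    -0.002 -0.002  0.001]
base [639.3 205.5  13.2] axis [ 0.001 -0.006  1.   ] tilt 0.3 med 0.55 cost/n 0.4 top [639.4 205.   91.2] neck54 [639.4 205.2  67.2]
bolt in nest frame x [-35.3  38.2] y [-12.7  12.6] z [29.3 35. ]
((1.5484580993652344, -0.158111572265625), (27.101964950561523, 74.96550750732422), 88.86980438232422)
```

View pics/wQ.png

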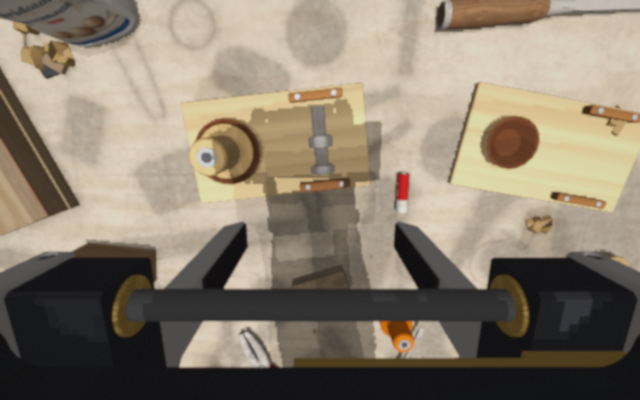

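apply_moves(increments=[[-0.014, -0.046, 0, 0, 0, 0, 0], [-0.014, -0.047, 0, 0, 0, 0, 0], [-0.014, -0.047, 0, 0, 0, 0, 0], [-0.014, -0.047, 0, 0, 0, 0, 0], [-0.014, -0.047, 0, 0, 0, 0, 0], [-0.015, -0.047, 0, 0, 0, 0, 0], [-0.015, -0.047, 0, 0, 0, 0, 0], [-0.015, -0.047, 0, 0, 0, 0, 0], [0, 0, 0, 0, 0, 0, 0], [0, 0, 0, 0, 0, 0, 0]])

```text
time: 36.65
tcp_pos: [0.4824, -0.2737, 0.1655]
eef_rot: [1.0, -0.002, -0.002, 0.0]
contact_force: [-0.5, 0.5, -0.7]
opening: 0.094
finger_force: 0.0
```

apply_moves(increments=[[0, 0, -0.03, 0, 0, 0, 0], [0, 0, -0.03, 0, 0, 0, 0], [0, 0, 0, 0, 0, 0, 0]])

```text
time: 37.02
tcp_pos: [0.4819, -0.2723, 0.1044]
eef_rot: [1.0, -0.001, -0.003, -0.001]
contact_force: [0.3, 0.9, 1.5]
opening: 0.0941
finger_force: 0.0
```

```bash
python3 st.py; python3 - <<'E'
from h import *
c=cap('wrist'); W=pts(c).reshape(-1,3)*1000; W=W[~np.isnan(W[:,0])]
w=W[(abs(W[:,0]-483)<40)&(abs(W[:,1]+273.5)<40)&(W[:,2]<62)]; t=w[w[:,2]>53]
print(len(t),cv2.minEnclosingCircle(t[:,:2].astype(np.float32)),np.median(t[:,2]))
from scipy.optimize import least_squares
b=w[(w[:,2]>28)&(w[:,2]<51)]; f=least_squares(lambda s:np.hypot(b[:,0]-s[0],b[:,1]-s[1])-13.5,[483,-273.5],loss='soft_l1'); print(len(b),f.x.round(1))
E
```

```text
[ 0.4819 -0.2723  0.1044] 
 [[ 1.    -0.002 -0.006]
 [-0.002 -1.     0.001]
 [-0.006 -0.001 -1.   ]] [-0.58  0.39  1.6  -0.    1.15  0.99] 0.09407265937144593
699 ((482.58135986328125, -273.86669921875), 13.388297080993652) 56.471492632184734
147 [ 482.3 -273.8]
```

apply_moves(increments=[[0.0005, -0.001, -0.04, 0, 0, 0, 0], [0, 0, -0.035, 0, 0, 0, 0], [0, 0, -0.02, 0, 0, 0, 0], [0, 0, 0, 0, 0, 0, 0], [0, 0, 0, 0, 0, 0, 1], [0, 0, 0, 0, 0, 0, 1], [0, 0, 0, 0, 0, 0, 1], [0, 0, 0, 0, 0, 0, 1], [0, 0, 0, 0, 0, 0, 1], [0, 0, 0, 0, 0, 0, 1]], squeeze=40)

```text
time: 38.33
tcp_pos: [0.4828, -0.275, 0.0113]
eef_rot: [1.0, -0.002, -0.001, 0.001]
contact_force: [-0.9, -0.3, -1.1]
opening: 0.0375
finger_force: 0.0
```

apply_moves(increments=[[0, 0, 0, 0, 0, 0, 1], [0, 0, 0, 0, 0, 0, 1], [0, 0, 0, 0, 0, 0, 1]])

```text
time: 38.7
tcp_pos: [0.4828, -0.2751, 0.0113]
eef_rot: [1.0, -0.002, -0.001, 0.001]
contact_force: [-0.2, -0.4, -0.1]
opening: 0.0265
finger_force: 39.8
```

apply_moves(increments=[[0, 0, 0.025, 0, 0, 0, 1], [0, 0, 0.035, 0, 0, 0, 1], [0.0274, 0.0264, 0, 0, 0, 0, 1], [0.0274, 0.0264, 0, 0, 0, 0, 1], [0.0274, 0.0264, 0, 0, 0, 0, 1], [0.0274, 0.0264, 0, 0, 0, 0, 1], [0.0274, 0.0264, 0, 0, 0, 0, 1], [0.0274, 0.0264, 0, 0, 0, 0, 1], [0, 0, 0, 0, 0, 0, 1], [0, 0, 0, 0, 0, 0, 1]])

```text
time: 39.95
tcp_pos: [0.6467, -0.117, 0.071]
eef_rot: [1.0, -0.002, -0.002, 0.001]
contact_force: [-0.7, 0.3, -0.6]
opening: 0.0264
finger_force: 39.8
```

```bash
python3 st.py; python3 - <<'E'
import foot; from foot import *
s=sensors.observe(); t=s['tcp_pos']*1000
c=cap('wrist'); W=pts(c).reshape(-1,3)*1000; W=W[~np.isnan(W[:,0])]
q=W[(W[:,2]>22)&(W[:,2]<27)&(abs(W[:,0]-647)<38)&(abs(W[:,1]+117)<38)]
f=least_squares(lambda s:np.hypot(q[:,0]-s[0],q[:,1]-s[1])-s[2],[647,-117,27],loss='soft_l1'); print('dish',len(q),f.x.round(1))
foot.P,foot.Rr=[0,3,8,14,18,22,26,56],[10,15,19.5,22,22,19,13.5,13.5]
A=W[(abs(W[:,0]-t[0])<35)&(abs(W[:,1]-t[1])<24)&(W[:,2]>45)&(W[:,2]<125)]; A=A[(abs(A[:,1]-t[1])<12.5)|(A[:,2]<t[2]+14)]
# patch length 78->56
src=open('foot.py').read().replace('78','56').replace('18)','13.5)').replace('<18','<13.5'); ns={}; exec(src,ns); ns['P'],ns['Rr']=foot.P,foot.Rr
print(len(A)); ns['rep'](A,[[t[0],t[1],60,0,0]])
E
```

```text
[ 0.6467 -0.117   0.071 ] 
 [[ 1.    -0.004 -0.003]
 [-0.004 -1.    -0.001]
 [-0.003  0.001 -1.   ]] [-0.23  0.65  1.3  -0.    1.2   1.34] 0.026429021471765988
dish 836 [ 646.9 -116.7   26.8]
3132
base [ 645.3 -116.2   60.4] axis [ 0.016 -0.026  1.   ] tilt 1.7 med 0.42 cost/n 0.23 top [ 646.2 -117.7  116.4] neck54 [ 646.2 -117.6  114.4]
```

apply_moves(increments=[[0.001, 0, -0.02, 0, 0, 0, 1], [0, 0, -0.015, 0, 0, 0, 1], [0, 0, -0.006, 0, 0, 0, 1], [0, 0, -0.003, 0, 0, 0, 1], [0, 0, -0.002, 0, 0, 0, 1], [0, 0, 0, 0, 0, 0, 1]])

```text
time: 40.75
tcp_pos: [0.6484, -0.1166, 0.0256]
eef_rot: [1.0, -0.002, -0.001, 0.001]
contact_force: [0.4, 0.4, -1.1]
opening: 0.0266
finger_force: 39.8
```

apply_moves(increments=[[0, 0, -0.001, 0, 0, 0, 1], [0, 0, 0, 0, 0, 0, 1]])

```text
time: 41.0
tcp_pos: [0.6483, -0.1166, 0.0244]
eef_rot: [1.0, -0.002, -0.001, 0.001]
contact_force: [0.6, -0.1, 0.3]
opening: 0.0265
finger_force: 39.8
```

apply_moves(increments=[[0, 0, 0, 0, 0, 0, 0], [0, 0, 0, 0, 0, 0, 0], [0, 0, 0, 0, 0, 0, 0], [0, 0, 0, 0, 0, 0, 0], [0, 0, 0.04, 0, 0, 0, 0], [0, 0, 0.05, 0, 0, 0, 0], [-0.045, -0.04, 0.05, 0, 0, -5, 0], [0, -0.04, 0, 0, 0, -5, 0], [0, 0, 0, 0, 0, 0, 0], [0, 0, 0, 0, 0, 0, 0]])

```text
time: 42.25
tcp_pos: [0.6122, -0.1881, 0.1538]
eef_rot: [0.996, -0.089, -0.002, 0.0]
contact_force: [0.8, 0.7, 0.5]
opening: 0.0942
finger_force: 0.0
```

```bash
cat > nest.py <<'E'
import foot; from foot import *
import sys
s=sensors.observe(); print(s['tcp_pos'].round(4),s['time'])
c=cap('wrist'); W=pts(c).reshape(-1,3)*1000; W=W[~np.isnan(W[:,0])]
src=open('foot.py').read().replace('78','56').replace('18)','13.5)').replace('<18','<13.5'); ns={}; exec(src,ns); ns['P'],ns['Rr']=[0,3,8,14,18,22,26,56],[10,15,19.5,22,22,19,13.5,13.5]
A=W[(abs(W[:,0]-647)<35)&(abs(W[:,1]+117)<35)&(W[:,2]>30)&(W[:,2]<90)]; print(len(A)); ns['rep'](A,[[647,-117,13,0,0]])
yw=np.radians(-10.2); d=W[:,:2]-[628.5,-220.1]; x=d[:,0]*np.cos(yw)+d[:,1]*np.sin(yw); y=-d[:,0]*np.sin(yw)+d[:,1]*np.cos(yw)
b=(abs(x)<44)&(abs(y)<45)&(W[:,2]<60); zb=np.median(W[b,2]); m=b&(W[:,2]>13.8)&(W[:,2]<45)
print('board/med z',zb.round(1),'raised n',m.sum())
if m.sum()>3: print('x',np.percentile(x[m],[1,50,99]).round(1),'y',np.percentile(y[m],[1,50,99]).round(1),'z',np.percentile(W[m,2],[50,95]).round(1)); print(cv2.minAreaRect(np.c_[x,y][m&(W[:,2]>max(13.8,np.percentile(W[m,2],90)-6))].astype(np.float32)))
E
python3 nest.py
```

```text
[ 0.6122 -0.1881  0.1538] 42.25
1338
base [ 647.7 -115.4   13.3] axis [ 0.005 -0.005  1.   ] tilt 0.4 med 0.54 cost/n 0.3 top [ 648.  -115.7   69.3] neck54 [ 648.  -115.7   67.3]
board/med z 10.5 raised n 134
x [30.7 39.5 43.7] y [-20.8 -14.1  -2.8] z [15.6 17.1]
((37.20314407348633, -12.246733665466309), (13.08449649810791, 18.99625015258789), 0.07464372366666794)
```

```bash
python3 - <<'E'
import numpy as np
P=np.load('d.npz')['P']*1000
m=(P[:,0]>690)&(P[:,0]<830)&(P[:,1]<-200)&(P[:,1]>-400)&(P[:,2]>80)
q=P[m]; print(len(q),q.min(0),q.max(0)); d=np.hypot(q[:,0]-727,q[:,1]+250); i=np.argsort(d)[:5]; print(d[i],q[i].round(0))
E
```

```text
3811 [ 737.13433061 -363.658794     80.32328458] [ 829.95548915 -200.00147784  265.17148229]
[59.11173446 59.93550732 60.17867585 60.37496631 60.47435064] [[ 758. -301.  145.]
 [ 757. -302.  117.]
 [ 751. -305.  113.]
 [ 754. -304.   93.]
 [ 755. -304.  135.]]
```

apply_moves(increments=[[0.022, -0.025, 0, 0, 0, 0, 0.5], [0.022, -0.0245, 0, 0, 0, 0, 0.5], [0, 0, -0.04, 0, 0, 0, 0.5], [0, 0, -0.04, 0, 0, 0, 0.5], [0, 0, -0.03, 0, 0, 0, 0.5], [0, 0, -0.02, 0, 0, 0, 0.5], [0, 0, 0, 0, 0, 0, 0.5]], squeeze=10)

```text
time: 43.18
tcp_pos: [0.6559, -0.2373, 0.0229]
eef_rot: [0.996, -0.088, -0.002, 0.0]
contact_force: [-0.2, 0.2, -0.4]
opening: 0.0469
finger_force: 0.0
```

```bash
python3 st.py
```

```text
[ 0.6559 -0.2373  0.0229] 
 [[ 0.984 -0.176 -0.005]
 [-0.176 -0.984  0.   ]
 [-0.005  0.001 -1.   ]] [-0.4   0.79  1.18 -0.    1.18  1.35] 0.04689406376924818
```

apply_moves(increments=[[0, 0, -0.015, 0, 0, 0, 0.5], [0, 0, -0.009, 0, 0, 0, 0.5], [0, 0, -0.004, 0, 0, 0, 0.5], [0, 0, 0, 0, 0, 0, 0.5], [0, 0, 0, 0, 0, 0, 1], [0, 0, 0, 0, 0, 0, 1], [0, 0, 0, 0, 0, 0, 1], [0, 0, 0, 0, 0, 0, 1], [0, 0, 0, 0, 0, 0, 1], [0, 0, 0, 0, 0, 0, 1]])

```text
time: 44.42
tcp_pos: [0.6563, -0.2381, -0.0038]
eef_rot: [0.996, -0.089, -0.001, 0.001]
contact_force: [0.4, 0.9, 0.1]
opening: 0.0004
finger_force: 0.0
```

apply_moves(increments=[[0, 0, 0.05, 0, 0, 0, 1], [-0.04, 0.02, 0.05, 0, 0, 0, 1], [0, 0.02, 0.05, 0, 0, 0, 0.5], [0, 0, 0, 0, 0, 0, 0], [0, 0, 0, 0, 0, 0, 0]])

```text
time: 45.05
tcp_pos: [0.6189, -0.1994, 0.1422]
eef_rot: [0.996, -0.089, -0.002, 0.0]
contact_force: [0.9, 0.5, -0.1]
opening: 0.0272
finger_force: 0.0
```

```bash
python3 nest.py
```

```text
[ 0.6189 -0.1994  0.1422] 45.05
1469
base [ 647.8 -115.4   13.2] axis [ 0.001 -0.006  1.   ] tilt 0.3 med 0.53 cost/n 0.3 top [ 647.8 -115.7   69.2] neck54 [ 647.8 -115.7   67.2]
board/med z 10.5 raised n 121
x [30.6 39.9 43.2] y [-20.8 -14.4  -3.5] z [15.7 17.3]
((36.76498794555664, -11.67309284210205), (12.864234924316406, 18.3792724609375), 0.5322862267494202)
```

apply_moves(increments=[[0.019, -0.0195, 0, 0, 0, 0, 0.6], [0.018, -0.019, 0, 0, 0, 0, 0.6], [0, 0, -0.045, 0, 0, 0, 0.6], [0, 0, -0.045, 0, 0, 0, 0.6], [0, 0, -0.035, 0, 0, 0, 0.6], [0, 0, -0.015, 0, 0, 0, 0.6], [0, 0, -0.005, 0, 0, 0, 0.6], [0, 0, 0, 0, 0, 0, 0.6]])

```text
time: 46.1
tcp_pos: [0.6565, -0.2382, -0.0013]
eef_rot: [0.996, -0.089, -0.001, 0.001]
contact_force: [-0.6, 0.9, 0.2]
opening: 0.0373
finger_force: 0.0
```

apply_moves(increments=[[0, 0, -0.002, 0, 0, 0, 0.6], [0, 0, -0.002, 0, 0, 0, 0.6], [0, 0, 0, 0, 0, 0, 0.6]])

```text
time: 46.48
tcp_pos: [0.6561, -0.238, -0.006]
eef_rot: [0.996, -0.089, -0.001, 0.001]
contact_force: [0.4, -0.5, 0.2]
opening: 0.0376
finger_force: 0.0
```

apply_moves(increments=[[0, 0, -0.001, 0, 0, 0, 0.6], [0, 0, 0, 0, 0, 0, 1], [0, 0, 0, 0, 0, 0, 1], [0, 0, 0, 0, 0, 0, 1], [0, 0, 0, 0, 0, 0, 1], [0, 0, 0, 0, 0, 0, 1]])

```text
time: 47.22
tcp_pos: [0.6562, -0.2382, -0.0068]
eef_rot: [0.996, -0.089, -0.001, 0.001]
contact_force: [-0.5, 0.7, 5.2]
opening: 0.0004
finger_force: 2.6
```

apply_moves(increments=[[0, 0, 0.05, 0, 0, 0, 1], [0, 0, 0.06, 0, 0, 0, 1], [-0.04, 0.04, 0.03, 0, 0, 0, 1], [0, 0, 0, 0, 0, 0, 0]])

```text
time: 47.72
tcp_pos: [0.6161, -0.1975, 0.1346]
eef_rot: [0.996, -0.088, -0.0, 0.001]
contact_force: [-0.3, -0.1, -0.4]
opening: 0.007
finger_force: 0.0
```

```bash
python3 nest.py
```

```text
[ 0.6161 -0.1975  0.1346] 47.725
1538
base [ 647.7 -115.3   13.3] axis [ 0.001 -0.007  1.   ] tilt 0.4 med 0.52 cost/n 0.3 top [ 647.8 -115.7   69.3] neck54 [ 647.8 -115.7   67.3]
board/med z 10.5 raised n 153
x [30.9 39.7 43.8] y [-20.5 -14.1  -2.6] z [15.6 17.4]
((37.09342956542969, -11.604206085205078), (13.465178489685059, 18.07295799255371), 0.31025588512420654)
```

apply_moves(increments=[[-0.013, 0.025, 0.015, 0, 0, 9.8, 0], [-0.013, 0.025, 0, 0, 0, 9.8, 0], [-0.013, 0.025, 0, 0, 0, 9.8, 0], [-0.013, 0.025, 0, 0, 0, 9.8, 0], [-0.013, 0.025, 0, 0, 0, 9.8, 0], [-0.013, 0.025, 0, 0, 0, 9.8, 0], [-0.013, 0.025, 0, 0, 0, 9.8, 0], [-0.013, 0.025, 0, 0, 0, 9.8, 0], [-0.013, 0.025, 0, 0, 0, 9.8, 0], [-0.013, 0.025, 0, 0, 0, 9.8, 0]])

```text
time: 49.02
tcp_pos: [0.487, 0.0514, 0.1461]
eef_rot: [0.719, 0.695, -0.001, 0.001]
contact_force: [-0.7, -0.4, 0.3]
opening: 0.0939
finger_force: 0.0
```

apply_moves(increments=[[-0.013, 0.025, 0, 0, 0, 9.8, 0], [-0.014, 0.022, 0, 0, 0, 9.8, 0], [0, 0, 0, 0, 0, 0, 0], [0, 0, 0, 0, 0, 0, 0]])

```text
time: 49.52
tcp_pos: [0.4606, 0.0974, 0.1467]
eef_rot: [0.593, 0.805, -0.0, 0.001]
contact_force: [0.6, -0.6, -0.3]
opening: 0.0941
finger_force: 0.0
```

```bash
python3 st.py;python3 look.py S small_block
```

```text
[0.4606 0.0974 0.1467] 
 [[-0.296  0.955  0.001]
 [ 0.955  0.296 -0.002]
 [-0.002  0.001 -1.   ]] [ 0.13  0.16  1.79 -0.    1.19 -0.17] 0.09405929451138537
small_block 0.89 [297. 148.  39.  67.] top z 0.0235 rect [457.4 101.   39.9  69.3  17.9] bgr [64. 79. 92.]
small_block 0.37 [443. 214.  74.  28.] top z 0.0345 rect [650.3 102.   76.1  23.9   5.4] bgr [152. 160. 166.]
49.625 [0.4605 0.0973 0.1468] [ 0.593  0.805 -0.     0.001]
```

apply_moves(increments=[[-0.003, 0.003, -0.05, 0, 0, 0.7, 0], [0, 0, -0.05, 0, 0, 0, 0], [0, 0, -0.04, 0, 0, 0, 0], [0, 0, -0.015, 0, 0, 0, 0], [0, 0, -0.003, 0, 0, 0, 0], [0, 0, 0, 0, 0, 0, 0]])

```text
time: 50.38
tcp_pos: [0.4579, 0.1011, -0.0098]
eef_rot: [0.587, 0.809, 0.0, 0.002]
contact_force: [0.3, 0.9, -1.2]
opening: 0.094
finger_force: 0.0
```

```bash
python3 st.py
```

```text
[ 0.4579  0.1011 -0.0098] 
 [[-0.31   0.951  0.004]
 [ 0.951  0.31  -0.002]
 [-0.003  0.003 -1.   ]] [ 0.14  0.4   1.92 -0.    0.82 -0.17] 0.09395811798602587
```

Tips about 7 mm up on a 22 mm block; go a little lower, then close and lift.

apply_moves(increments=[[0, 0, -0.003, 0, 0, 0, 0], [0, 0, 0, 0, 0, 0, 1], [0, 0, 0, 0, 0, 0, 1], [0, 0, 0, 0, 0, 0, 1], [0, 0, 0, 0, 0, 0, 1], [0, 0, 0, 0, 0, 0, 1], [0, 0, 0, 0, 0, 0, 1], [0, 0, 0, 0, 0, 0, 1], [0, 0, 0, 0, 0, 0, 1]], squeeze=35)

```text
time: 51.5
tcp_pos: [0.457, 0.1011, -0.0139]
eef_rot: [0.587, 0.81, -0.0, 0.001]
contact_force: [-0.1, 0.6, -0.9]
opening: 0.0396
finger_force: 35.0
```

apply_moves(increments=[[0, 0, 0.02, 0, 0, 0, 1], [0, 0, 0.04, 0, 0, 0, 1], [0, 0, 0.04, 0, 0, 0, 1], [0, 0, 0.02, 0, 0, 0, 1], [0, 0, 0, 0, 0, 0, 1]])

```text
time: 52.12
tcp_pos: [0.4576, 0.1012, 0.1071]
eef_rot: [0.587, 0.809, 0.001, 0.002]
contact_force: [0.3, 0.8, -0.9]
opening: 0.0395
finger_force: 35.0
```

```bash
python3 st.py
```

```text
[0.4576 0.1012 0.1071] 
 [[-0.311  0.951  0.005]
 [ 0.951  0.311 -0.001]
 [-0.003  0.004 -1.   ]] [ 0.14  0.21  1.84 -0.    1.09 -0.17] 0.0394673359080912
```

apply_moves(increments=[[0.014, -0.027, 0, 0, 0, 5.15, 1], [0.014, -0.027, 0, 0, 0, 5.15, 1], [0.014, -0.027, 0, 0, 0, 5.15, 1], [0.014, -0.027, 0, 0, 0, 5.15, 1], [0.014, -0.027, 0, 0, 0, 5.15, 1], [0.014, -0.027, 0, 0, 0, 5.15, 1], [0.014, -0.027, 0, 0, 0, 5.15, 1], [0.014, -0.027, 0, 0, 0, 5.15, 1], [0.014, -0.027, 0, 0, 0, 5.15, 1], [0.014, -0.027, 0, 0, 0, 5.15, 1]])

```text
time: 53.38
tcp_pos: [0.5968, -0.1697, 0.1041]
eef_rot: [0.176, 0.984, 0.001, 0.0]
contact_force: [-0.3, -0.7, 0.4]
opening: 0.0399
finger_force: 35.0
```

apply_moves(increments=[[0.015, -0.026, 0, 0, 0, 5.1, 1], [0.015, -0.025, 0, 0, 0, 5.1, 1], [0, 0, 0, 0, 0, 0, 1], [0, 0, 0, 0, 0, 0, 1]])

```text
time: 53.88
tcp_pos: [0.6264, -0.2192, 0.1047]
eef_rot: [0.089, 0.996, 0.001, 0.0]
contact_force: [-0.5, -0.2, 0.1]
opening: 0.0393
finger_force: 35.0
```

```bash
python3 st.py;python3 look.py U small_block; python3 - <<'E'
from tray import *
c,out=pickle.load(open('wU.pkl','rb')); W=pts(c).reshape(-1,3)*1000; W=W[~np.isnan(W[:,0])]
yw=np.radians(-10.2); d=W[:,:2]-[628.5,-220.1]; x=d[:,0]*np.cos(yw)+d[:,1]*np.sin(yw); y=-d[:,0]*np.sin(yw)+d[:,1]*np.cos(yw)
m=(W[:,2]>18.5)&(W[:,2]<27)&(abs(y)<24)&(abs(x)<70); print(m.sum())
for s in (-1,1):
    k=m&(x*s>30)
    if k.sum()>5: print('stop',s,np.percentile(x[k],[3,97]).round(1))
m=(abs(x)<60)&(abs(y)<16)&(W[:,2]>133)&(W[:,2]<155); print('block x',np.percentile(x[m],[1,99]).round(1),'z',np.percentile(W[m,2],[5,50,95]).round(1),'pitch',np.degrees(np.polyfit(x[m],W[m,2],1)[0]/1).round(2))
E
```

```text
[ 0.6264 -0.2192  0.1047] 
 [[-0.984  0.178  0.001]
 [ 0.178  0.984  0.002]
 [-0.     0.002 -1.   ]] [-0.39  0.62  1.25  0.    1.27 -1.78] 0.03927082146396189
small_block 0.81 [284. 180.  74. 110.] top z 0.1419 rect [ 623.7 -218.4   40.2   61.8   79.6] bgr [ 72.  90. 104.]
53.975 [ 0.6266 -0.219   0.1057] [0.089 0.996 0.001 0.001]
576
stop -1 [-56.6 -46.6]
block x [-35.6  24.9] z [140.1 141.2 142.2] pitch 0.52
```

apply_moves(increments=[[0.001, -0.001, -0.04, 0, 0, 0, 1], [0, 0, -0.03, 0, 0, 0, 1], [0, 0, -0.02, 0, 0, 0, 1], [0, 0, -0.01, 0, 0, 0, 1], [0, 0, -0.004, 0, 0, 0, 1], [0, 0, 0, 0, 0, 0, 1]])

```text
time: 54.72
tcp_pos: [0.6283, -0.221, 0.0028]
eef_rot: [0.089, 0.996, 0.0, 0.002]
contact_force: [0.2, 0.5, -1.0]
opening: 0.0402
finger_force: 35.0
```

apply_moves(increments=[[0, 0, -0.002, 0, 0, 0, 1], [0, 0, -0.001, 0, 0, 0, 1], [0, 0, 0, 0, 0, 0, 1]])

```text
time: 55.1
tcp_pos: [0.628, -0.2209, -0.0008]
eef_rot: [0.089, 0.996, 0.001, 0.001]
contact_force: [0.1, -0.2, -0.0]
opening: 0.0395
finger_force: 35.0
```

apply_moves(increments=[[0, 0, -0.0015, 0, 0, 0, 1], [0, 0, -0.001, 0, 0, 0, 1], [0, 0, 0, 0, 0, 0, 1]])

```text
time: 55.48
tcp_pos: [0.6279, -0.2209, -0.0035]
eef_rot: [0.089, 0.996, 0.001, 0.001]
contact_force: [-0.5, -0.9, 0.4]
opening: 0.0398
finger_force: 35.0
```

apply_moves(increments=[[0, 0, 0, 0, 0, 0, 0], [0, 0, 0, 0, 0, 0, 0], [0, 0, 0, 0, 0, 0, 0], [0, 0, 0, 0, 0, 0, 0], [0, 0, 0.03, 0, 0, 0, 0], [0, 0, 0.05, 0, 0, 0, 0], [0.03, 0.01, 0.05, 0, 0, 0, 0], [0.03, 0.01, 0.04, 0, 0, 0, 0], [0, 0, 0, 0, 0, 0, 0], [0, 0, 0, 0, 0, 0, 0]])

```text
time: 56.72
tcp_pos: [0.6874, -0.2009, 0.1654]
eef_rot: [0.089, 0.996, 0.001, 0.0]
contact_force: [-0.7, 0.1, -0.9]
opening: 0.0936
finger_force: 0.0
```

```bash
sed -i 's/abs(y)<45)/abs(y)<28)/' nest.py; python3 nest.py; python3 - <<'E'
from foot import *
d=cap('scene'); W=pts(d).reshape(-1,3)*1000; W=W[~np.isnan(W[:,0])]
w=W[(abs(W[:,0]-638)<45)&(abs(W[:,1]-205)<45)&(W[:,2]>34)&(W[:,2]<100)]; rep(w,[[638,205,13,0,0]])
for k in ['oak_block','bolt','small_block']:
    for r in regions_of(k,'scene'):
        if r['p']>.4: p=pts(d,r['mask']); print(k,round(r['p'],2),p.mean(0).round(3))
E
```

```text
[ 0.6874 -0.2009  0.1654] 56.725
1300
base [ 647.9 -114.8   13.3] axis [-0.002 -0.009  1.   ] tilt 0.5 med 0.57 cost/n 0.33 top [ 647.7 -115.3   69.3] neck54 [ 647.7 -115.3   67.3]
board/med z 31.9 raised n 2485
x [-32.8   0.7  42.7] y [-19.8  -0.5  19.6] z [32.5 33.7]
((1.4526214599609375, -0.37326812744140625), (40.11487579345703, 68.6170425415039), 89.87162017822266)
base [636.2 203.5  13.1] axis [0.001 0.002 1.   ] tilt 0.1 med 1.11 cost/n 1.28 top [636.3 203.7  91.1] neck54 [636.3 203.6  67.1]
oak_block 0.84 [0.498 0.359 0.035]
bolt 0.79 [0.647 0.098 0.029]
small_block 0.83 [ 0.634 -0.222  0.03 ]
```

```bash
python3 -c "
from station import workorder; print(workorder.job_done())"
```

```text
the job is handed in; nothing more can be done
None
```

I handed the job in at about 57 s with both kits made up: the feet measure upright and seated, and the bolt and small block lie flat within about 2 mm of their nest centres. Along the way I dropped the large foot once into the wide dish and set it right. A wood shaving in the narrow nest would not move and proved to have no substance, so the block lies over it.

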